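# Load the vial stirrer and switch on its occupied places

### The job

Lift the vial out of the tub and set it down gently, upright in the middle of any empty plate of the five-place stirrer, and switch on (toggle thrown fully towards its plate) every place that carries a vial. Leave the toggles of the empty places off: an empty place must not be switched on even for a moment. Do not shift the two vials already standing there, the jar and cap in the tub, or the other things on the bench.

Things in the scene. Friction and masses are not known exactly. Their poses are not given: they have to be found in the camera images.
- station: five-place vial stirrer: fixed white box 150 mm deep (x) by 240 mm wide (y), its flat deck 45 mm above the bench. Origin: centre of its underside. Its own +x points from the toggle row towards the plate row, +y along the rows to the left. Toggles at x = -45 mm, plates at x = +30 mm, both rows with 38 mm pitch at y = +76, +38, 0, -38, -76 mm; a dark line on the deck joins each toggle to its plate. Yaw within 0.25 rad of the bench's
- tub: open grey tub, fixed, outside 150 (x) by 200 (y) by 35 mm tall, walls and floor 4 mm thick. Origin: centre of its underside. It holds the third vial towards one y end and the squat jar towards the other (50 mm from the middle), and a loose cap between them near the far (+x) wall
- vial_a: amber glass vial with a white cap: upright cylinder 26 mm in diameter, 50 mm tall in all, 25 to 50 g; origin at the centre of its underside, z up its axis. This one starts upright in the tub, to be moved
- vial_b: amber glass vial with a white cap: upright cylinder 26 mm in diameter, 50 mm tall in all, 25 to 50 g; origin at the centre of its underside, z up its axis. Already stands on a plate of the stirrer; stays there
- vial_c: amber glass vial with a white cap: upright cylinder 26 mm in diameter, 50 mm tall in all, 25 to 50 g; origin at the centre of its underside, z up its axis. Already stands on another plate of the stirrer; stays there
- jar: squat amber jar with black lid in the tub, 45 mm in diameter, 32 mm tall; origin at the centre of its underside. Leave it in place
- cap: loose white cap in the tub, a disc 24 mm in diameter, 10 mm tall; origin at the centre of its underside. Leave it in place
- bottle: amber bottle on the bench, 70 mm in diameter, 150 mm tall; origin at the centre of its underside. Leave it
- beaker: glass beaker on the bench, 70 mm wide at the rim, 80 mm tall; origin at the centre of its underside. Leave it
- place_0 (a point): centre of the top face of the leftmost as the robot sees it (the +y end) plate, a flat steel disc 32 mm in diameter, 3 mm high on the deck (top 48 mm above the bench)
- place_1 (a point): centre of the top face of the second from left plate, a flat steel disc 32 mm in diameter, 3 mm high on the deck (top 48 mm above the bench)
- place_2 (a point): centre of the top face of the middle plate, a flat steel disc 32 mm in diameter, 3 mm high on the deck (top 48 mm above the bench)
- place_3 (a point): centre of the top face of the second from right plate, a flat steel disc 32 mm in diameter, 3 mm high on the deck (top 48 mm above the bench)
- place_4 (a point): centre of the top face of the rightmost (the -y end) plate, a flat steel disc 32 mm in diameter, 3 mm high on the deck (top 48 mm above the bench)
- toggle_0 (a joint): toggle of place 0, leftmost as the robot sees it (the +y end): 0 = off, leaning 0.4 rad away from its plate (towards station -x); 0.8 = on, leaning 0.4 rad towards its plate (+x). It is stiff (about 1 N at the tip) and stays where it is left, so push it until it stops at its end; it may start up to 0.08 rad off its stop
- tip_0 (a point): centre of the ball tip (11 mm in diameter) of the leftmost as the robot sees it (the +y end) toggle, a steel bat 8 mm thick; its pivot lies at station x = -45 mm, 5 mm above the deck (50 mm above the bench), and the ball's centre is 34 mm from the pivot, so 13 mm in front of it when off and 13 mm behind when on
- toggle_1 (a joint): toggle of place 1, second from left: 0 = off, leaning 0.4 rad away from its plate (towards station -x); 0.8 = on, leaning 0.4 rad towards its plate (+x). It is stiff (about 1 N at the tip) and stays where it is left, so push it until it stops at its end; it may start up to 0.08 rad off its stop
- tip_1 (a point): centre of the ball tip (11 mm in diameter) of the second from left toggle, a steel bat 8 mm thick; its pivot lies at station x = -45 mm, 5 mm above the deck (50 mm above the bench), and the ball's centre is 34 mm from the pivot, so 13 mm in front of it when off and 13 mm behind when on
- toggle_2 (a joint): toggle of place 2, middle: 0 = off, leaning 0.4 rad away from its plate (towards station -x); 0.8 = on, leaning 0.4 rad towards its plate (+x). It is stiff (about 1 N at the tip) and stays where it is left, so push it until it stops at its end; it may start up to 0.08 rad off its stop
- tip_2 (a point): centre of the ball tip (11 mm in diameter) of the middle toggle, a steel bat 8 mm thick; its pivot lies at station x = -45 mm, 5 mm above the deck (50 mm above the bench), and the ball's centre is 34 mm from the pivot, so 13 mm in front of it when off and 13 mm behind when on
- toggle_3 (a joint): toggle of place 3, second from right: 0 = off, leaning 0.4 rad away from its plate (towards station -x); 0.8 = on, leaning 0.4 rad towards its plate (+x). It is stiff (about 1 N at the tip) and stays where it is left, so push it until it stops at its end; it may start up to 0.08 rad off its stop
- tip_3 (a point): centre of the ball tip (11 mm in diameter) of the second from right toggle, a steel bat 8 mm thick; its pivot lies at station x = -45 mm, 5 mm above the deck (50 mm above the bench), and the ball's centre is 34 mm from the pivot, so 13 mm in front of it when off and 13 mm behind when on
- toggle_4 (a joint): toggle of place 4, rightmost (the -y end): 0 = off, leaning 0.4 rad away from its plate (towards station -x); 0.8 = on, leaning 0.4 rad towards its plate (+x). It is stiff (about 1 N at the tip) and stays where it is left, so push it until it stops at its end; it may start up to 0.08 rad off its stop
- tip_4 (a point): centre of the ball tip (11 mm in diameter) of the rightmost (the -y end) toggle, a steel bat 8 mm thick; its pivot lies at station x = -45 mm, 5 mm above the deck (50 mm above the bench), and the ball's centre is 34 mm from the pivot, so 13 mm in front of it when off and 13 mm behind when on
There are look-alikes about, which are no part of the job. Leave any green or red look-alike of the vial_a alone.

How it is judged:
By the outcome, as a careful person would: the job done as asked, in the order asked, and still so for the second after the job is handed in, with the robot touching nothing.
It also fails if it takes over 56 s, if anything falls off the work surface, if the arm or the gripper's body presses on something with over 40 N, if the wrist force passes 120 N, or if a joint passes its speed limit or range.

### The arm

A 7-joint arm with a two-finger parallel gripper is mounted at the origin on the work surface. World frame = base frame: x ahead of the robot, y to its left, z up, the work surface at z = 0. Lengths are in m, angles in rad, forces in N, time in s.
With the tool pointing down it reaches from about 0.35 to 0.9 m from the base axis. Payload 19.9 kg.
Tool frame: the origin (TCP) lies midway between the tips of the shut fingers; the grasp point (between the pads) lies 19 mm behind it (arm.grip_point_offset is the distance from the TCP to the grasp point, in m); z points along the fingers, y is the direction in which the jaws open and shut (so a half turn about z gives the same grasp; the last joint's range is limited). The gripper opens to 85 mm and grips with 20 to 120 N. Pads are 22 mm wide; open, the fingers measure 114 mm over their backs; the gripper's body (76 mm by 85 mm) begins 54 mm behind the grasp point. The pads swing forward as they close: fully open they stand 13 mm farther back than shut.
Start: joints at [1.288, 0.417, -0.01, 1.614, 0.005, 1.111, -0.053], TCP at [0.149, -0.607, 0.231] pointing down, gripper open.
Joint ranges: [-2.81, 2.81], [-0.39, 2.02], [-1.27, 1.25], [0.06, 2.57], [-1.19, 4.33], [0.19, 2], [-2.82, 2.82]. Speed limits (rad/s): [1.89, 1.89, 2.39, 2.39, 3.01, 3.01, 3.01].

### API

Orientations are given as a unit quaternion [x, y, z, w].
In Python, from cell import arm, vision, workorder gives the robot as it stands.
- The arm moves only by the tool step_arm, never from a script. Its argument "commands" is a list of rows, each an object of numbers: "fingers": the closure, from -1 (fully open) to 1 (shut); "tx", "ty", "tz": the shift along the tool's x, y, z in mm; "spin": the turn about the tool's z in degrees. A call has exactly 10 rows; each row shifts and turns the pose as measured when the row begins, along the tool's axes as they then stand; what a row does not reach is not made up. A row lasts 1/12 s, in which the tool goes at most 41.7 mm and 7.16 degrees, less where a joint would pass 70% of its speed; a pose out of reach is approached as far as the arm can. A call with a gripper value outside its range is refused whole. The fingers move at their own pace and stop on an object; "squeeze" is the grip in N (left out, the last holds). Time passes only in rows, so rows that do not move let the fingers close, or fill a call up. It gives the time, the measured TCP pose, the force and the opening at its end, in the units of the state.
- arm.get_state(): the state, without advancing time (a new reading comes with each control period).
- vision.camera(name): name is "scene" or "side" or "wrist"; returns a dict with "frame" (384x512x3 uint8, red, green, blue), "fx", "fy", "cx", "cy" (pixels), "k1" (the pictures are not rectified: a ray, as slopes to the right and down, at radius r is drawn at 1 + k1 r^2 times it, then the intrinsics apply), "R" (3x3) and "t" (3): a world point X has camera coordinates R X + t; the wrist camera has in their place "hand_eye" (4x4, takes a point from camera to tool coordinates, whose origin is the TCP and whose axes are the flange's). Camera axes: x right, y down, z forward; pixel columns grow to the right and rows downward; lengths in m; the calibration is good to about 2 mm. A picture is of the moment at which its call begins: read the wrist's pose just before it. There is no depth.
- workorder.sign_off(): hands the job in, once; it reports no verdict.
The state is a dict: "time": time; "joints": joint angles; "joint_velocities": joint speeds; "effort": joint torques, N m; "eef_pos": TCP position; "eef_rot": TCP orientation; "force": force on the tool from outside, world axes, zero at the start; "wrist_torque": the same for the moment, N m; "width": finger opening in m.
Only numpy, scipy, OpenCV 4.12 (cv2) and the standard library are available. Lean on these libraries where they do the work, as an engineer would, in place of code of your own. Each camera call takes 0.05 s, during which the arm holds its last target.

## Working session

There is one attempt and no reset: what is moved stays moved. The work goes in short steps, Python scripts to look and compute and a tool call to move; the robot and the scene stay as the last step left them, time stands still between calls to the robot, and variables do not carry over. Pictures are saved under pics/ and viewed, and the job is handed in when it is done.

Besides the shell and the picture viewer there is one more tool, called in YAML: its name, and indented under it one key for each argument. step_arm: Moves the arm, as the interface text tells. Its arguments: {"type":"object","properties":{"commands":{"type":"array"},"squeeze":{"type":"number"}},"required":["commands"]}

```bash
ls; mkdir -p pics; cat > h.py <<'E'
import numpy as np, cv2
from cell import arm, vision, workorder
def snap(n,f):
    c=vision.camera(n); cv2.imwrite('pics/'+f,c['frame'][:,:,::-1]); 
    np.save('pics/'+f+'.npy',c,allow_pickle=True); return c
def load(f): return np.load('pics/'+f+'.npy',allow_pickle=True).item()
def RT(c,st=None):
    if 'R' in c: return np.array(c['R']),np.array(c['t'])
    from scipy.spatial.transform import Rotation as Ro
    T=np.eye(4);T[:3,:3]=Ro.from_quat(st['eef_rot']).as_matrix();T[:3,3]=st['eef_pos']
    M=np.linalg.inv(T@np.array(c['hand_eye'])); return M[:3,:3],M[:3,3]
def proj(c,X,st=None):
    R,t=RT(c,st); X=np.atleast_2d(X)@R.T+t; s=X[:,:2]/X[:,2:]; r2=(s**2).sum(1,keepdims=True)
    s=s*(1+c['k1']*r2); return s*[c['fx'],c['fy']]+[c['cx'],c['cy']]
def unproj(c,uv,z,st=None):
    R,t=RT(c,st); d=(np.atleast_2d(uv)-[c['cx'],c['cy']])/[c['fx'],c['fy']]; s=d.copy()
    for _ in range(30): s=d/(1+c['k1']*(s**2).sum(1,keepdims=True))
    v=np.c_[s,np.ones(len(s))]@R; o=-R.T@t
    return o+v*((z-o[2])/v[:,2])[:,None]
E
python3 - <<'E'
from h import *
s=arm.get_state(); print(s); np.save('pics/s0.npy',s,allow_pickle=True)
for n in ['scene','side','wrist']:
    c=snap(n,n+'0.png'); print(n,{k:v for k,v in c.items() if k!='frame'})
a=[cv2.imread(f'pics/{n}0.png') for n in ['scene','side']]
cv2.imwrite('pics/sc_big.png',cv2.resize(a[0],(800,600))); cv2.imwrite('pics/sd_big.png',cv2.resize(a[1],(800,600)))
E
```

```text
pics
{'time': 0.0, 'joints': array([ 1.28851884,  0.41796188, -0.01032114,  1.61416857,  0.00469726,
        1.11067938, -0.05298641]), 'joint_velocities': array([-0.00031002, -0.00010423,  0.00053002,  0.00095337,  0.00014622,
       -0.00249016, -0.00064927]), 'effort': array([-2.11087689e-03, -8.64429331e+01,  6.77159652e-01, -4.34880638e+01,
        1.89699163e-02,  7.56472000e-03,  1.05335803e-04]), 'eef_pos': array([ 0.1489565 , -0.60664096,  0.23067008]), 'eef_rot': array([ 9.92759614e-01,  1.20116580e-01, -1.11275970e-04, -5.86115138e-04]), 'force': array([0.15492945, 0.51688503, 1.15245862]), 'wrist_torque': array([-0.01997212,  0.00525805, -0.00931224]), 'width': 0.0854920896266033}
scene {'fx': 466.89987895684936, 'fy': 466.89987895684936, 'cx': 256.9835637372958, 'cy': 190.7969379276399, 'k1': -0.05402671459648163, 'R': array([[ 0.48365104,  0.87520705,  0.00971045],
       [ 0.49581517, -0.26481772, -0.82706644],
       [-0.72128288,  0.40482613, -0.5620203 ]]), 't': array([-0.26425693, -0.20975427,  2.00951765])}
side {'fx': 456.36575660618325, 'fy': 456.36575660618325, 'cx': 257.03955869688184, 'cy': 196.27701507482703, 'k1': -0.060632142224354806, 'R': array([[ 0.98958937, -0.14297801, -0.01643663],
       [-0.10936968, -0.67286925, -0.73163191],
       [ 0.09354758,  0.72581283, -0.68150171]]), 't': array([-0.52584207,  0.09350182,  1.38334592])}
wrist {'fx': 324.53773979599487, 'fy': 324.53773979599487, 'cx': 256.05127281319096, 'cy': 195.96758241070896, 'k1': -0.09273952613713084, 'hand_eye': array([[ 1.25386377e-03, -9.57687805e-01, -2.87806353e-01,
         7.32820806e-02],
       [ 9.99999209e-01,  1.17153665e-03,  4.58281794e-04,
        -8.00032941e-04],
       [-1.01715195e-04, -2.87806700e-01,  9.57688516e-01,
        -1.43090791e-01],
       [ 0.00000000e+00,  0.00000000e+00,  0.00000000e+00,
         1.00000000e+00]])}
```

View pics/sc_big.png

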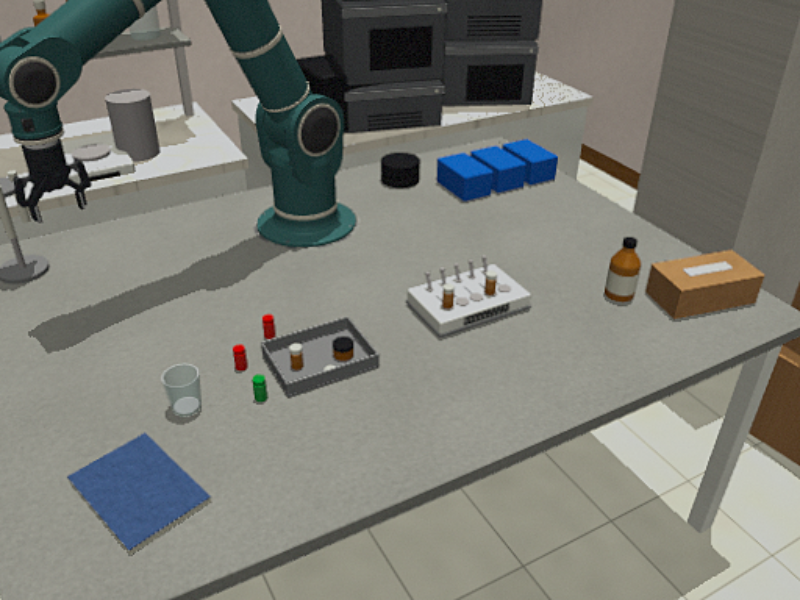

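View pics/sd_big.png

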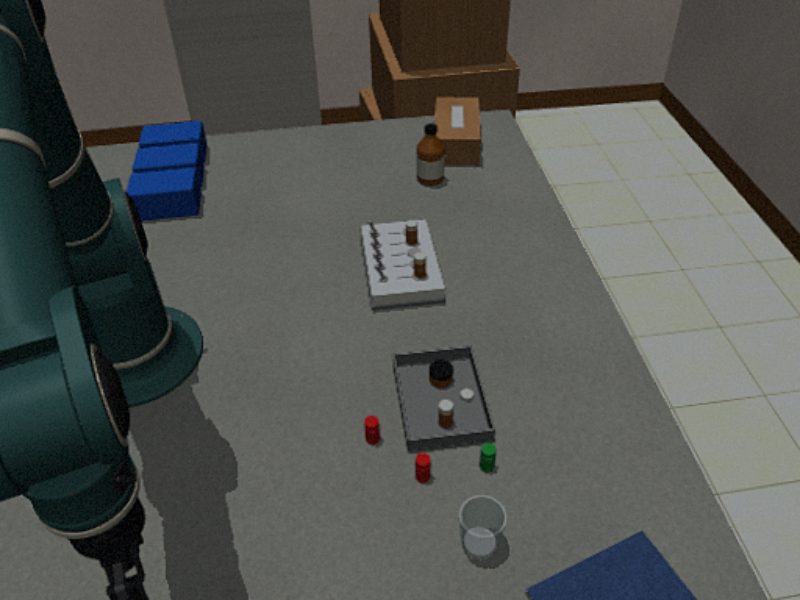

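View pics/wrist0.png

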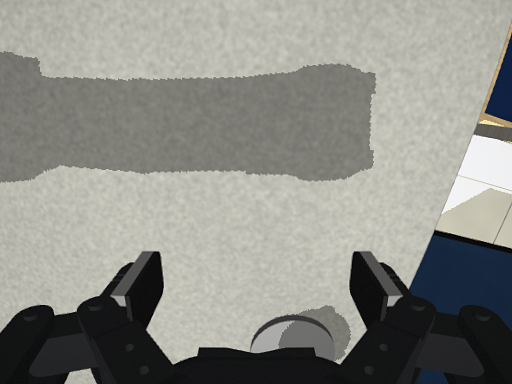

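The scene view (800×600) shows the tub with an amber, white-capped vial at (297,356), the jar at (343,348) and the cap at (330,370). Red look-alikes stand outside it at (268,326) and (240,357), with a green one at (260,388). The only amber, white-capped vial inside the tub is the one at (297,356). The station is at (468,298) with two vials on it. I'll enlarge both areas.

```bash
python3 - <<'E'
from h import *
a=cv2.imread('pics/scene0.png'); b=cv2.imread('pics/side0.png')
def crop(im,x,y,w,h,f): cv2.imwrite('pics/'+f,cv2.resize(im[y:y+h,x:x+w],None,fx=8,fy=8,interpolation=cv2.INTER_CUBIC))
crop(a,255,155,90,65,'c1.png');crop(a,160,195,90,60,'c2.png');crop(b,225,135,64,65,'c3.png');crop(b,230,215,95,75,'c4.png')
E
```

```text
(no output)
```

View pics/c1.png

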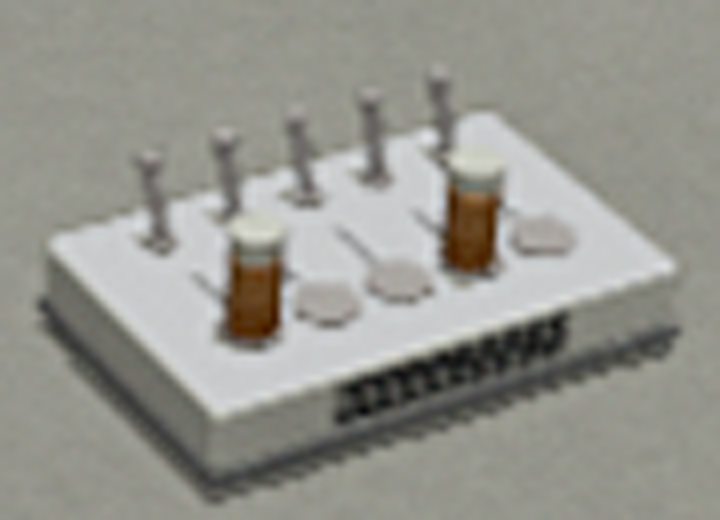

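View pics/c2.png

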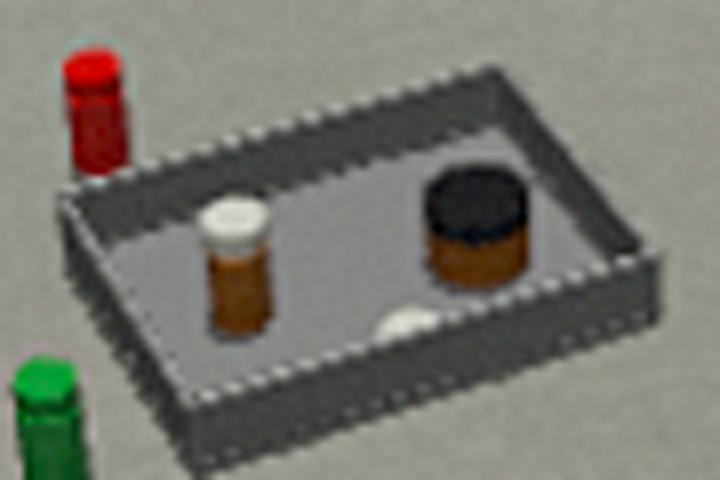

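View pics/c3.png

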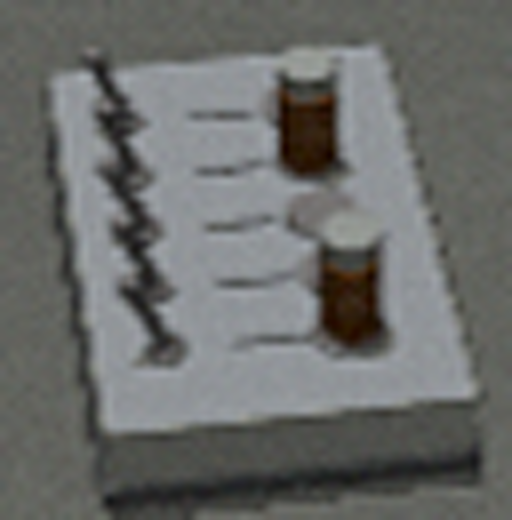

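View pics/c4.png

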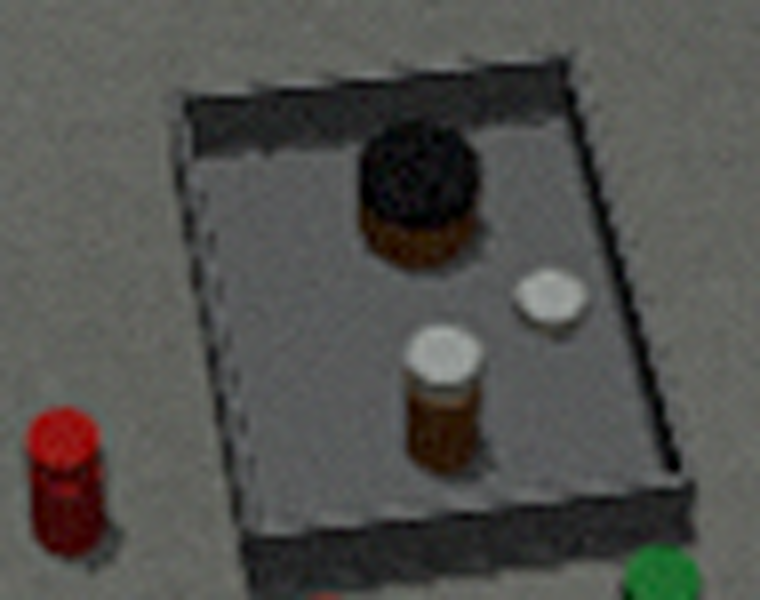

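```bash
python3 - <<'E'
from h import *
from scipy.optimize import least_squares
S=load('scene0.png');D=load('side0.png')
def px(o,p): return np.array(o)+(np.array(p,float)+.5)/8-.5
def fit(cor,o1,p1,o2,p2,L,z):
    P=np.array([[-L[0],-L[1]],[L[0],-L[1]],[L[0],L[1]],[-L[0],L[1]]])/2
    def f(q):
        c,s=np.cos(q[2]),np.sin(q[2]); X=np.c_[P@np.array([[c,s],[-s,c]])+q[:2],np.full(4,z)]
        return np.r_[(proj(S,X)-px(o1,p1)).ravel(),(proj(D,X)-px(o2,p2)).ravel()]
    r=least_squares(f,cor); print(r.x,np.round(r.fun,1)); return r.x
q=fit([.5,.1,0],(255,155),[(50,240),(220,418),(675,268),(490,115)],(225,135),[(105,430),(475,398),(378,47),(45,72)],(.15,.24),.045)
t=fit([.5,-.2,0],(160,195),[(65,197),(190,405),(655,258),(495,72)],(230,215),[(245,540),(690,490),(568,65),(185,100)],(.15,.2),.035)
c,s=np.cos(q[2]),np.sin(q[2])
for i,y in enumerate([.076,.038,0,-.038,-.076]): print('plate',i,q[:2]+[.03*c-y*s,.03*s+y*c],'tip',q[:2]+[-.058*c-y*s,-.058*s+y*c])
for n,p1,p2,z in [('v4',(258,230),(350,226),.098),('v1',(477,160),(308,62),.098)]:
    print(n,unproj(S,px((255,155),p1),z),unproj(D,px((225,135),p2),z))
for n,p1,p2,z in [('a',(235,212),(446,350),.054),('jar',(476,200),(420,172),.036),('red',(93,65),(64,436),.05)]:
    print(n,unproj(S,px((160,195),p1),z),unproj(D,px((230,215),p2),z))
print('cap',unproj(D,px((230,215),(551,296)),.014))
E
```

```text
[ 0.55320725  0.16807032 -0.00711722] [-1.1 -0.3 -0.6 -0.5  0.7 -0.4 -0.3 -1.  -0.1  0.2  0.7 -0.7  0.7 -0.9
  0.2 -0.1]
[ 0.57246754 -0.21118725 -0.0182915 ] [-2.  -0.8 -1.4  0.3  0.2 -0.3  0.6 -1.6  0.1 -0.1  1.2 -0.4  1.5 -1.7
 -1.4 -0.8]
plate 0 [0.58374739 0.24385488] tip [0.49574962 0.24448119]
plate 1 [0.58347694 0.20585584] tip [0.49547917 0.20648215]
plate 2 [0.58320649 0.1678568 ] tip [0.49520872 0.16848311]
plate 3 [0.58293604 0.12985777] tip [0.49493827 0.13048408]
plate 4 [0.58266559 0.09185873] tip [0.49466781 0.09248504]
v4 [[0.58499676 0.09219019 0.098     ]] [[0.58263015 0.09466012 0.098     ]]
v1 [[0.58272522 0.20542823 0.098     ]] [[0.5829051  0.20498219 0.098     ]]
a [[ 0.56782383 -0.25684431  0.054     ]] [[ 0.57103487 -0.2579109   0.054     ]]
jar [[ 0.58408169 -0.1607819   0.036     ]] [[ 0.58031458 -0.1624286   0.036     ]]
red [[ 0.44230338 -0.26975503  0.05      ]] [[ 0.44151146 -0.27067962  0.05      ]]
cap [[ 0.61915593 -0.20783187  0.014     ]]
```

Both cameras agree to about 3 mm:
- **Vial_a:** at (0.570, −0.257).
- **Station:** at (0.553, 0.168), yaw about −0.007.
- **Places:** vials stand on places 4 and 1, so 0, 2 and 3 are empty.

I'll use place 0, at the free end. First I turn the jaws along world x.

step_arm:
  commands:
    - {"spin":-7.1,"fingers":-1}
    - {"spin":-7.1,"fingers":-1}
    - {"spin":-7.1,"fingers":-1}
    - {"spin":-7.1,"fingers":-1}
    - {"spin":-7.1,"fingers":-1}
    - {"spin":-7.1,"fingers":-1}
    - {"spin":-7.1,"fingers":-1}
    - {"spin":-7.1,"fingers":-1}
    - {"spin":-7.1,"fingers":-1}
    - {"spin":-7.1,"fingers":-1}
  squeeze: 25

```text
validation failed for argument at $.co...
```

```bash
cat >> h.py <<'E'
def tool(target=None,yaw=None):
    from scipy.spatial.transform import Rotation as Ro
    s=arm.get_state(); R=Ro.from_quat(s['eef_rot']).as_matrix(); p=np.array(s['eef_pos'])
    print('t',round(s['time'],2),'p',p.round(4),'xang',np.degrees(np.arctan2(R[1,0],R[0,0])).round(2),'z',R[:,2].round(4),'F',np.round(s['force'],1),'w',round(s['width'],4),'j',np.round(s['joints'],2))
    if target is not None: print('shift mm tool',(1000*R.T@(np.array(target)-p)).round(1))
    return s
E
python3 -c "
from h import *
tool([.570,-.220,.25])"
```

```text
t 0.15 p [ 0.149  -0.6067  0.2308] xang 13.8 z [-2.e-04  8.e-04 -1.e+00] F [-1.   0.5 -0.6] w 0.0855 j [ 1.29  0.42 -0.01  1.61  0.    1.11 -0.05]
shift mm tool [ 501.1 -275.2  -18.9]
```

step_arm:
  commands:
    - {"fingers":-1,"tx":0,"ty":0,"tz":0,"spin":-7.1}
    - {"fingers":-1,"tx":0,"ty":0,"tz":0,"spin":-7.1}
    - {"fingers":-1,"tx":0,"ty":0,"tz":0,"spin":-7.1}
    - {"fingers":-1,"tx":0,"ty":0,"tz":0,"spin":-7.1}
    - {"fingers":-1,"tx":0,"ty":0,"tz":0,"spin":-7.1}
    - {"fingers":-1,"tx":0,"ty":0,"tz":0,"spin":-7.1}
    - {"fingers":-1,"tx":0,"ty":0,"tz":0,"spin":-7.1}
    - {"fingers":-1,"tx":0,"ty":0,"tz":0,"spin":-7.1}
    - {"fingers":-1,"tx":0,"ty":0,"tz":0,"spin":-7.1}
    - {"fingers":-1,"tx":0,"ty":0,"tz":0,"spin":-7.1}
  squeeze: 25

```text
time: 0.98
eef_pos: [0.1489, -0.6052, 0.2281]
eef_rot: [0.734, 0.679, 0.001, -0.003]
force: [-0.2, 0.3, -0.9]
width: 0.0857
```

```bash
python3 -c "
from h import *
tool([.570,-.220,.25])"
```

```text
t 0.98 p [ 0.1489 -0.6052  0.2281] xang 85.49 z [-0.0019  0.0056 -1.    ] F [-0.2  0.3 -0.9] w 0.0857 j [ 1.47  0.43 -0.25  1.61  0.12  1.12  1.11]
shift mm tool [417.2 389.5 -20.6]
```

step_arm:
  commands:
    - {"fingers":-1,"tx":26,"ty":24,"tz":-2,"spin":-0.5}
    - {"fingers":-1,"tx":26,"ty":24,"tz":-2,"spin":-0.5}
    - {"fingers":-1,"tx":26,"ty":24,"tz":-2,"spin":-0.5}
    - {"fingers":-1,"tx":26,"ty":24,"tz":-2,"spin":-0.5}
    - {"fingers":-1,"tx":26,"ty":24,"tz":-2,"spin":-0.5}
    - {"fingers":-1,"tx":26,"ty":24,"tz":-2,"spin":-0.5}
    - {"fingers":-1,"tx":26,"ty":24,"tz":-2,"spin":-0.5}
    - {"fingers":-1,"tx":26,"ty":24,"tz":-2,"spin":-0.5}
    - {"fingers":-1,"tx":26,"ty":24,"tz":-2,"spin":-0.5}
    - {"fingers":-1,"tx":26,"ty":24,"tz":-2,"spin":-0.5}

```text
time: 1.82
eef_pos: [0.3982, -0.3465, 0.2464]
eef_rot: [0.703, 0.711, 0.0, -0.005]
force: [0.8, 0.1, -0.4]
width: 0.0854
```

```bash
python3 -c "
from h import *
tool([.570,-.220,.25])"
```

```text
t 1.82 p [ 0.3982 -0.3465  0.2464] xang 90.6 z [-0.0064  0.0077 -0.9999] F [ 0.8  0.1 -0.4] w 0.0854 j [ 1.04  0.26 -0.44  1.82  0.12  1.1   0.56]
shift mm tool [124.8 173.1  -3.7]
```

step_arm:
  commands:
    - {"fingers":-1,"tx":18,"ty":25,"tz":0,"spin":0}
    - {"fingers":-1,"tx":18,"ty":25,"tz":0,"spin":0}
    - {"fingers":-1,"tx":18,"ty":25,"tz":0,"spin":0}
    - {"fingers":-1,"tx":18,"ty":25,"tz":0,"spin":0}
    - {"fingers":-1,"tx":15,"ty":25,"tz":0,"spin":0}
    - {"fingers":-1,"tx":13,"ty":25,"tz":0,"spin":0}
    - {"fingers":-1,"tx":10,"ty":20,"tz":0,"spin":0}
    - {"fingers":-1,"tx":0,"ty":0,"tz":0,"spin":0}
    - {"fingers":-1,"tx":0,"ty":0,"tz":0,"spin":0}
    - {"fingers":-1,"tx":0,"ty":0,"tz":0,"spin":0}

```text
time: 2.65
eef_pos: [0.578, -0.2186, 0.2453]
eef_rot: [0.7, 0.714, 0.001, -0.006]
force: [-0.0, 0.3, 0.1]
width: 0.0854
```

```bash
python3 -c "
from h import *
s=tool([.570,-.257,.25]); np.save('pics/s1.npy',s,allow_pickle=True)
c=snap('wrist','w1.png')
print(proj(c,[[.57,-.257,.054],[.618,-.208,.014],[.582,-.161,.036],[.5,-.31,.035]],s))"
```

```text
t 2.65 p [ 0.578  -0.2186  0.2453] xang 91.2 z [-0.0072  0.0103 -0.9999] F [-0.   0.3  0.1] w 0.0854 j [ 0.69  0.44 -0.51  1.59  0.22  1.17  0.16]
shift mm tool [-38.2  -8.8  -5.1]
[[249.15804947 208.13893673]
 [291.89564519 158.3646691 ]
 [262.38089862 117.32125316]
 [190.3727121  243.81468317]]
```

View pics/w1.png

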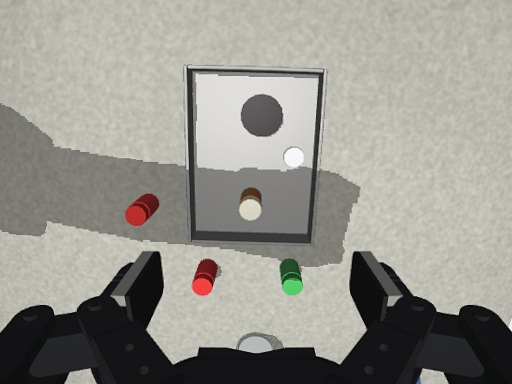

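The wrist view shows vial_a's cap top at (250,208), against a prediction of (249,208). The jar is at (262,115), the cap at (293,157), and the red and green look-alikes are outside the tub. That confirms vial_a.

```bash
python3 - <<'E'
from h import *
s=np.load('pics/s1.npy',allow_pickle=True).item(); c=load('w1.png')
g=cv2.cvtColor(c['frame'],cv2.COLOR_RGB2HSV)[180:235,225:280]; f=c['frame'][180:235,225:280].astype(int)
m=(f.min(2)>150); ys,xs=np.nonzero(m); print(m.sum(),xs.mean()+225,ys.mean()+180,xs.min()+225,xs.max()+225,ys.min()+180,ys.max()+180)
for uv in [(250.5,208),(xs.mean()+225,ys.mean()+180)]: print(unproj(c,[uv],.054,s))
cv2.imwrite('pics/w1c.png',cv2.resize(c['frame'][170:235,200:300,::-1],None,fx=8,fy=8))
tool([.570,-.257,.1]); tool([.570,-.257,.018])
E
```

```text
376 249.70478723404256 209.43617021276594 239 261 199 220
[[ 0.57145636 -0.25680559  0.054     ]]
[[ 0.57061918 -0.25847264  0.054     ]]
t 2.7 p [ 0.5777 -0.219   0.2453] xang 91.16 z [-0.0073  0.0102 -0.9999] F [-0.7  0.4 -0.1] w 0.0852 j [ 0.7   0.44 -0.51  1.6   0.22  1.17  0.16]
shift mm tool [-39.4  -7.4 144.9]
t 2.7 p [ 0.5777 -0.219   0.2453] xang 91.16 z [-0.0073  0.0102 -0.9999] F [-0.7  0.4 -0.1] w 0.0852 j [ 0.7   0.44 -0.51  1.6   0.22  1.17  0.16]
shift mm tool [-40.2  -6.8 226.9]
```

View pics/w1c.png

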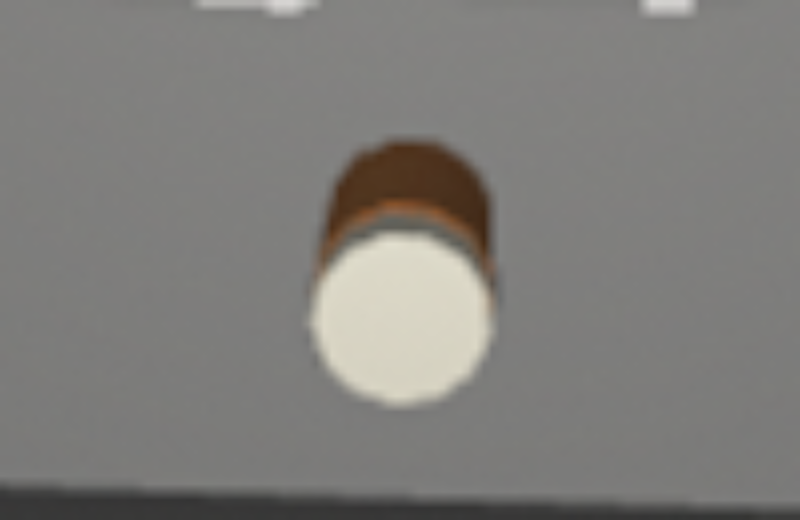

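The enlarged crop shows the amber vial with its round white cap, centred at about (250,209) in full-image pixels, at (0.5706, −0.258).

step_arm:
  commands:
    - {"fingers":-1,"tx":-8,"ty":-1.5,"tz":10,"spin":0.3}
    - {"fingers":-1,"tx":-8,"ty":-1.5,"tz":20,"spin":0.3}
    - {"fingers":-1,"tx":-8,"ty":-1.5,"tz":20,"spin":0.3}
    - {"fingers":-1,"tx":-8,"ty":-1.5,"tz":20,"spin":0.3}
    - {"fingers":-1,"tx":-8,"ty":-1,"tz":20,"spin":0}
    - {"fingers":-1,"tx":0,"ty":0,"tz":20,"spin":0}
    - {"fingers":-1,"tx":0,"ty":0,"tz":20,"spin":0}
    - {"fingers":-1,"tx":0,"ty":0,"tz":15,"spin":0}
    - {"fingers":-1,"tx":0,"ty":0,"tz":0,"spin":0}
    - {"fingers":-1,"tx":0,"ty":0,"tz":0,"spin":0}

```text
time: 3.53
eef_pos: [0.5594, -0.2738, 0.0898]
eef_rot: [0.714, 0.7, -0.002, -0.005]
force: [1.7, 1.4, 0.6]
width: 0.0852
```

```bash
python3 -c "
from h import *
s=tool([.5706,-.258,.018])
c=snap('wrist','w2.png');print(proj(c,[[.5706,-.258,.054]],s))"
```

```text
t 3.53 p [ 0.5594 -0.2738  0.0898] xang 88.91 z [-0.0098  0.0046 -0.9999] F [1.7 1.4 0.6] w 0.0852 j [ 0.72  0.62 -0.43  1.71  0.31  0.9   0.14]
shift mm tool [15.7 11.6 71.7]
[[275.80587483 203.47074401]]
```

View pics/w2.png

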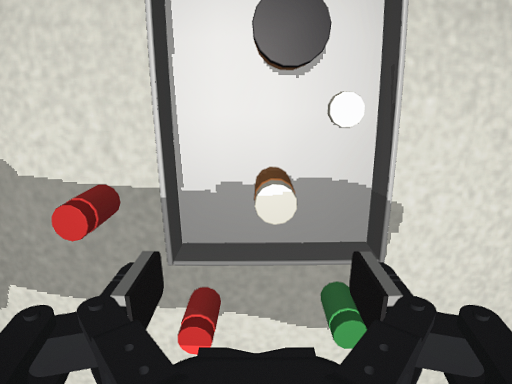

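step_arm:
  commands:
    - {"fingers":-1,"tx":4,"ty":3,"tz":0,"spin":0}
    - {"fingers":-1,"tx":4,"ty":3,"tz":0,"spin":0}
    - {"fingers":-1,"tx":3,"ty":2,"tz":0,"spin":0}
    - {"fingers":-1,"tx":2,"ty":1,"tz":0,"spin":0}
    - {"fingers":-1,"tx":1,"ty":1,"tz":0,"spin":0}
    - {"fingers":-1,"tx":0,"ty":0,"tz":0,"spin":0}
    - {"fingers":-1,"tx":0,"ty":0,"tz":0,"spin":0}
    - {"fingers":-1,"tx":0,"ty":0,"tz":0,"spin":0}
    - {"fingers":-1,"tx":0,"ty":0,"tz":0,"spin":0}
    - {"fingers":-1,"tx":0,"ty":0,"tz":0,"spin":0}

```text
time: 4.42
eef_pos: [0.5726, -0.2595, 0.0947]
eef_rot: [0.714, 0.7, -0.001, -0.002]
force: [-0.2, -0.2, -0.8]
width: 0.0855
```

```bash
python3 -c "
from h import *
s=tool([.5706,-.258,.018])"
```

```text
t 4.42 p [ 0.5726 -0.2595  0.0947] xang 88.91 z [-0.0041  0.0013 -1.    ] F [-0.2 -0.2 -0.8] w 0.0855 j [ 0.69  0.62 -0.43  1.69  0.32  0.9   0.11]
shift mm tool [ 1.3 -1.8 76.7]
```

step_arm:
  commands:
    - {"fingers":-1,"tx":0.5,"ty":-0.8,"tz":7,"spin":0}
    - {"fingers":-1,"tx":0.5,"ty":-0.8,"tz":9,"spin":0}
    - {"fingers":-1,"tx":0.3,"ty":-0.2,"tz":9,"spin":0}
    - {"fingers":-1,"tx":0,"ty":0,"tz":9,"spin":0}
    - {"fingers":-1,"tx":0,"ty":0,"tz":9,"spin":0}
    - {"fingers":-1,"tx":0,"ty":0,"tz":7,"spin":0}
    - {"fingers":-1,"tx":0,"ty":0,"tz":4,"spin":0}
    - {"fingers":-1,"tx":0,"ty":0,"tz":0,"spin":0}
    - {"fingers":-1,"tx":0,"ty":0,"tz":0,"spin":0}
    - {"fingers":-1,"tx":0,"ty":0,"tz":0,"spin":0}

```text
time: 5.25
eef_pos: [0.569, -0.2577, 0.0326]
eef_rot: [0.714, 0.7, -0.002, -0.003]
force: [0.5, 0.5, 0.2]
width: 0.0854
```

```bash
python3 -c "
from h import *
s=tool([.5706,-.258,.018])"
```

```text
t 5.25 p [ 0.569  -0.2577  0.0326] xang 88.89 z [-0.0071  0.0028 -1.    ] F [0.5 0.5 0.2] w 0.0854 j [ 0.67  0.7  -0.4   1.73  0.36  0.8   0.08]
shift mm tool [-0.3  1.7 14.5]
```

step_arm:
  commands:
    - {"fingers":-1,"tx":0,"ty":1,"tz":4,"spin":0}
    - {"fingers":-1,"tx":0,"ty":0.7,"tz":4,"spin":0}
    - {"fingers":-1,"tx":0,"ty":0,"tz":4,"spin":0}
    - {"fingers":-1,"tx":0,"ty":0,"tz":2,"spin":0}
    - {"fingers":-1,"tx":0,"ty":0,"tz":0,"spin":0}
    - {"fingers":-1,"tx":0,"ty":0,"tz":0,"spin":0}
    - {"fingers":-1,"tx":0,"ty":0,"tz":0,"spin":0}
    - {"fingers":-0.5,"tx":0,"ty":0,"tz":0,"spin":0}
    - {"fingers":-0.2,"tx":0,"ty":0,"tz":0,"spin":0}
    - {"fingers":-0.1,"tx":0,"ty":0,"tz":0,"spin":0}

```text
time: 6.08
eef_pos: [0.5718, -0.2582, 0.0186]
eef_rot: [0.714, 0.7, -0.001, -0.002]
force: [0.4, 0.4, 0.5]
width: 0.0516
```

```bash
python3 -c "
from h import *
s=tool([.5706,-.258,.018])
c=snap('wrist','w3.png');print(proj(c,[[.5706,-.258,.054]],s))"
```

```text
t 6.08 p [ 0.5718 -0.2582  0.0186] xang 88.88 z [-0.0048  0.0016 -1.    ] F [0.4 0.4 0.5] w 0.0516 j [ 0.66  0.72 -0.39  1.72  0.37  0.78  0.07]
shift mm tool [ 0.2 -1.2  0.6]
[[253.42558306 298.75504944]]
```

View pics/w3.png

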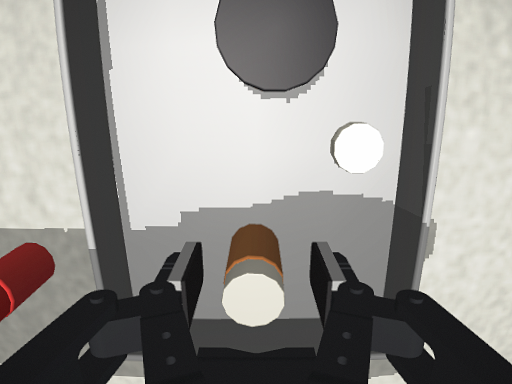

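The wrist view shows the vial at (253,298), centred between the pads at about x 190 and 320. I'll close on it.

step_arm:
  commands:
    - {"fingers":0.1,"tx":0,"ty":0,"tz":0,"spin":0}
    - {"fingers":0.2,"tx":0,"ty":0,"tz":0,"spin":0}
    - {"fingers":0.3,"tx":0,"ty":0,"tz":0,"spin":0}
    - {"fingers":0.4,"tx":0,"ty":0,"tz":0,"spin":0}
    - {"fingers":0.5,"tx":0,"ty":0,"tz":0,"spin":0}
    - {"fingers":0.6,"tx":0,"ty":0,"tz":0,"spin":0}
    - {"fingers":0.8,"tx":0,"ty":0,"tz":0,"spin":0}
    - {"fingers":1,"tx":0,"ty":0,"tz":0,"spin":0}
    - {"fingers":1,"tx":0,"ty":0,"tz":0,"spin":0}
    - {"fingers":1,"tx":0,"ty":0,"tz":0,"spin":0}
  squeeze: 30

```text
time: 6.97
eef_pos: [0.5718, -0.2583, 0.0189]
eef_rot: [0.714, 0.7, -0.001, -0.002]
force: [-0.7, -0.2, -0.2]
width: 0.0247
```

```bash
python3 -c "
from h import *
s=tool([.5706,-.258,.018])"
```

```text
t 6.97 p [ 0.5718 -0.2583  0.0189] xang 88.88 z [-0.0045  0.0014 -1.    ] F [-0.7 -0.2 -0.2] w 0.0247 j [ 0.66  0.72 -0.39  1.72  0.37  0.78  0.07]
shift mm tool [ 0.3 -1.2  1. ]
```

step_arm:
  commands:
    - {"fingers":1,"tx":0,"ty":0,"tz":-4,"spin":0}
    - {"fingers":1,"tx":0,"ty":0,"tz":-8,"spin":0}
    - {"fingers":1,"tx":0,"ty":0,"tz":-14,"spin":0}
    - {"fingers":1,"tx":0,"ty":0,"tz":-18,"spin":0}
    - {"fingers":1,"tx":0,"ty":0,"tz":-20,"spin":0}
    - {"fingers":1,"tx":0,"ty":0,"tz":-20,"spin":0}
    - {"fingers":1,"tx":0,"ty":0,"tz":-20,"spin":0}
    - {"fingers":1,"tx":0,"ty":0,"tz":-16,"spin":0}
    - {"fingers":1,"tx":0,"ty":0,"tz":-10,"spin":0}
    - {"fingers":1,"tx":0,"ty":0,"tz":-4,"spin":0}

```text
time: 7.8
eef_pos: [0.5724, -0.2577, 0.1675]
eef_rot: [0.714, 0.701, -0.001, -0.001]
force: [0.1, -0.2, -0.8]
width: 0.0245
```

```bash
python3 -c "
from h import *
s=tool([.5837,.2439,.2])
c=snap('wrist','w4.png')"
```

```text
t 7.8 p [ 0.5724 -0.2577  0.1675] xang 88.96 z [-2.5e-03  8.0e-04 -1.0e+00] F [ 0.1 -0.2 -0.8] w 0.0245 j [ 0.72  0.53 -0.47  1.65  0.27  1.03  0.15]
shift mm tool [501.7   2.1 -32.1]
```

View pics/w4.png

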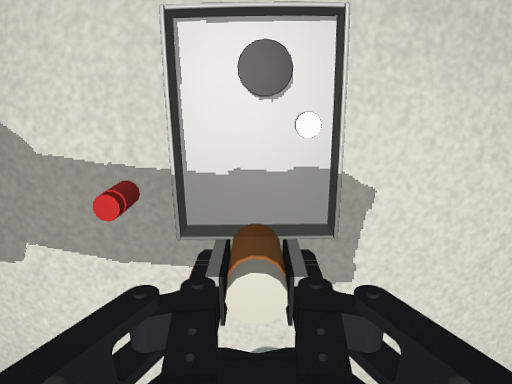

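The vial is held between the pads at (256,290), and the jar and cap haven't moved. Next I carry it towards the station.

step_arm:
  commands:
    - {"fingers":1,"tx":8,"ty":0,"tz":-5,"spin":0}
    - {"fingers":1,"tx":16,"ty":0,"tz":-8,"spin":0}
    - {"fingers":1,"tx":24,"ty":0,"tz":-8,"spin":0}
    - {"fingers":1,"tx":28,"ty":0,"tz":-5,"spin":0}
    - {"fingers":1,"tx":30,"ty":0,"tz":0,"spin":0}
    - {"fingers":1,"tx":30,"ty":0,"tz":0,"spin":0}
    - {"fingers":1,"tx":30,"ty":0,"tz":0,"spin":0}
    - {"fingers":1,"tx":30,"ty":0,"tz":0,"spin":0}
    - {"fingers":1,"tx":28,"ty":0,"tz":0,"spin":0}
    - {"fingers":1,"tx":26,"ty":0,"tz":0,"spin":0}

```text
time: 8.68
eef_pos: [0.5719, 0.0093, 0.1929]
eef_rot: [0.715, 0.699, -0.003, -0.005]
force: [0.8, 0.5, 0.8]
width: 0.0249
```

```bash
python3 -c "
from h import *
s=tool([.5837,.20,.2])"
```

```text
t 8.68 p [0.5719 0.0093 0.1929] xang 88.75 z [-0.0107  0.0026 -0.9999] F [0.8 0.5 0.8] w 0.0249 j [ 0.37  0.42 -0.56  1.76  0.25  1.04 -0.3 ]
shift mm tool [191.    7.6  -6.7]
```

step_arm:
  commands:
    - {"fingers":1,"tx":26,"ty":1,"tz":-2,"spin":0}
    - {"fingers":1,"tx":26,"ty":1,"tz":-2,"spin":0}
    - {"fingers":1,"tx":26,"ty":1,"tz":-2,"spin":-0.3}
    - {"fingers":1,"tx":26,"ty":1,"tz":0,"spin":-0.3}
    - {"fingers":1,"tx":24,"ty":1,"tz":0,"spin":0}
    - {"fingers":1,"tx":18,"ty":0,"tz":0,"spin":0}
    - {"fingers":1,"tx":12,"ty":0,"tz":0,"spin":0}
    - {"fingers":1,"tx":6,"ty":0,"tz":0,"spin":0}
    - {"fingers":1,"tx":0,"ty":0,"tz":0,"spin":0}
    - {"fingers":1,"tx":0,"ty":0,"tz":0,"spin":0}

```text
time: 9.52
eef_pos: [0.5658, 0.2019, 0.1978]
eef_rot: [0.704, 0.711, -0.006, -0.009]
force: [0.2, -0.3, 0.1]
width: 0.0249
```

```bash
python3 -c "
from h import *
s=tool([.5837,.2439,.2]);np.save('pics/s5.npy',s,allow_pickle=True)
c=snap('wrist','w5.png')
cv2.imwrite('pics/w5b.png',cv2.resize(c['frame'][:,:,::-1],(800,600)))
print(proj(c,[[.5837,.2439,.048],[.5835,.2059,.098],[.4957,.2445,.081]],s))"
```

```text
t 9.52 p [0.5658 0.2019 0.1978] xang 90.56 z [-0.0214  0.0049 -0.9998] F [ 0.2 -0.3  0.1] w 0.0249 j [ 0.07  0.48 -0.61  1.68  0.29  1.09 -0.61]
shift mm tool [41.8 18.3 -2.4]
[[280.2098044  137.23008079]
 [281.7494352  193.37388069]
 [173.01086439 139.82348872]]
```

View pics/w5b.png

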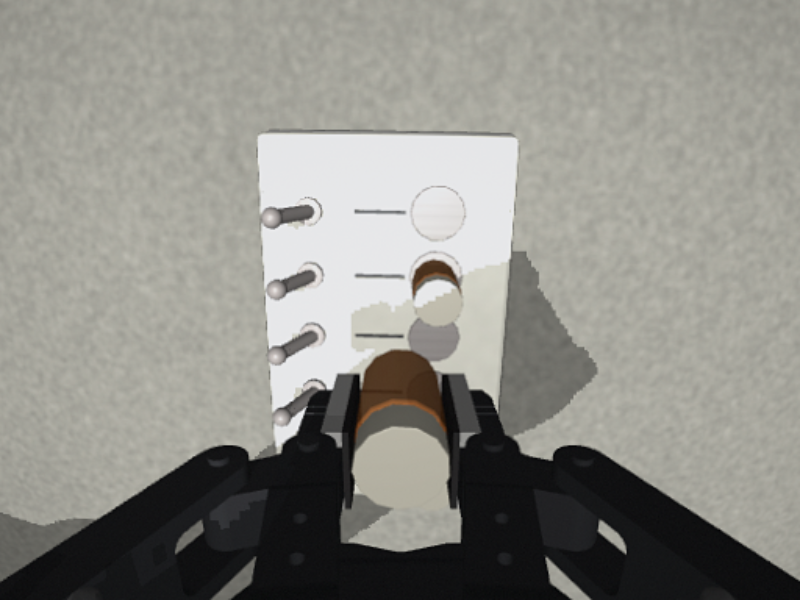

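The wrist view (800×600) shows plate 0 empty at (437,212), about 1 px from the prediction. The next plate carries a vial at (437,290), and toggles 0–3 are all off. I'll move above plate 0.

step_arm:
  commands:
    - {"fingers":1,"tx":6,"ty":3,"tz":2,"spin":0}
    - {"fingers":1,"tx":8,"ty":4,"tz":4,"spin":0}
    - {"fingers":1,"tx":8,"ty":4,"tz":8,"spin":0}
    - {"fingers":1,"tx":8,"ty":4,"tz":10,"spin":0}
    - {"fingers":1,"tx":6,"ty":2,"tz":10,"spin":0}
    - {"fingers":1,"tx":4,"ty":1,"tz":10,"spin":0}
    - {"fingers":1,"tx":2,"ty":0,"tz":8,"spin":0}
    - {"fingers":1,"tx":0,"ty":0,"tz":4,"spin":0}
    - {"fingers":1,"tx":0,"ty":0,"tz":0,"spin":0}
    - {"fingers":1,"tx":0,"ty":0,"tz":0,"spin":0}

```text
time: 10.4
eef_pos: [0.5839, 0.2451, 0.1327]
eef_rot: [0.705, 0.709, -0.008, -0.01]
force: [-0.0, 0.6, -0.2]
width: 0.0246
```

```bash
python3 -c "
from h import *
s5=np.load('pics/s5.npy',allow_pickle=True).item(); c=load('w5.png'); print(unproj(c,[(437.5/1.5625-.2,212.5/1.5625-.2)],.048,s5))
s=tool([.5837,.2439,.063])
c=snap('side','d6.png'); cv2.imwrite('pics/d6c.png',cv2.resize(c['frame'][110:210,200:320,::-1],None,fx=6,fy=6,interpolation=2))"
```

```text
[[0.58329544 0.24516881 0.048     ]]
t 10.4 p [0.5839 0.2451 0.1327] xang 90.29 z [-0.0248  0.0027 -0.9997] F [-0.   0.6 -0.2] w 0.0246 j [-0.03  0.61 -0.57  1.64  0.36  1.02 -0.71]
shift mm tool [-1.4  1.5 69.6]
```

View pics/d6c.png

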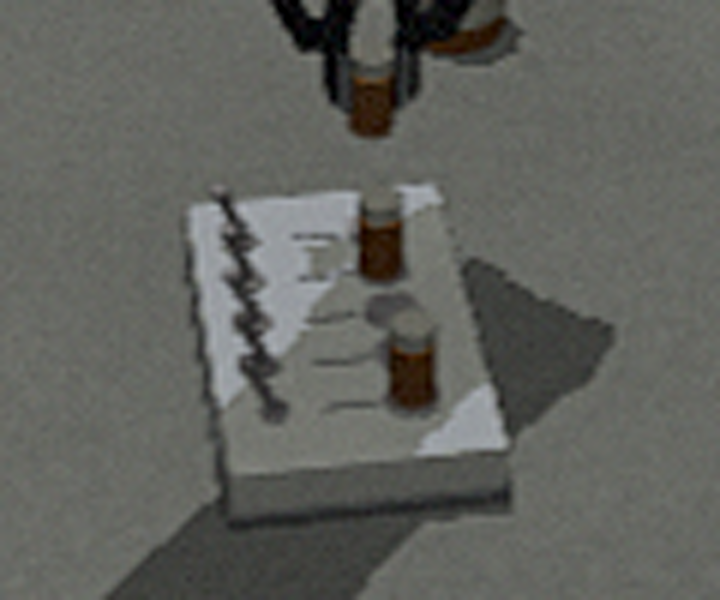

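step_arm:
  commands:
    - {"fingers":1,"tx":0,"ty":0,"tz":5,"spin":0}
    - {"fingers":1,"tx":0,"ty":0,"tz":8,"spin":0}
    - {"fingers":1,"tx":0,"ty":0,"tz":9,"spin":0}
    - {"fingers":1,"tx":0,"ty":0,"tz":9,"spin":0}
    - {"fingers":1,"tx":0,"ty":0,"tz":9,"spin":0}
    - {"fingers":1,"tx":0,"ty":0,"tz":7,"spin":0}
    - {"fingers":1,"tx":0,"ty":0,"tz":4,"spin":0}
    - {"fingers":1,"tx":0,"ty":0,"tz":0,"spin":0}
    - {"fingers":1,"tx":0,"ty":0,"tz":0,"spin":0}
    - {"fingers":1,"tx":0,"ty":0,"tz":0,"spin":0}

```text
time: 11.28
eef_pos: [0.583, 0.244, 0.0769]
eef_rot: [0.706, 0.708, -0.007, -0.009]
force: [0.2, -0.1, -0.1]
width: 0.0249
```

```bash
python3 -c "
from h import *
s=tool([.5837,.2445,.063])"
```

```text
t 11.28 p [0.583  0.244  0.0769] xang 90.2 z [-0.0236  0.0024 -0.9997] F [ 0.2 -0.1 -0.1] w 0.0249 j [-0.05  0.68 -0.54  1.68  0.4   0.92 -0.74]
shift mm tool [ 0.5  1.  13.9]
```

step_arm:
  commands:
    - {"fingers":1,"tx":0.5,"ty":1,"tz":3,"spin":0}
    - {"fingers":1,"tx":0,"ty":0,"tz":3,"spin":0}
    - {"fingers":1,"tx":0,"ty":0,"tz":3,"spin":0}
    - {"fingers":1,"tx":0,"ty":0,"tz":1.5,"spin":0}
    - {"fingers":1,"tx":0,"ty":0,"tz":1,"spin":0}
    - {"fingers":1,"tx":0,"ty":0,"tz":0,"spin":0}
    - {"fingers":1,"tx":0,"ty":0,"tz":0,"spin":0}
    - {"fingers":1,"tx":0,"ty":0,"tz":0,"spin":0}
    - {"fingers":1,"tx":0,"ty":0,"tz":0,"spin":0}
    - {"fingers":1,"tx":0,"ty":0,"tz":0,"spin":0}

```text
time: 12.12
eef_pos: [0.5846, 0.2449, 0.0655]
eef_rot: [0.706, 0.708, -0.006, -0.009]
force: [1.3, 0.9, -0.1]
width: 0.0246
```

```bash
python3 -c "
from h import *
s=tool([.5837,.2445,.063])"
```

```text
t 12.12 p [0.5846 0.2449 0.0655] xang 90.19 z [-0.0215  0.0032 -0.9998] F [ 1.3  0.9 -0.1] w 0.0246 j [-0.06  0.69 -0.53  1.68  0.41  0.9  -0.75]
shift mm tool [-0.4 -0.9  2.6]
```

step_arm:
  commands:
    - {"fingers":1,"tx":0,"ty":-0.5,"tz":1,"spin":0}
    - {"fingers":1,"tx":0,"ty":0,"tz":0.7,"spin":0}
    - {"fingers":1,"tx":0,"ty":0,"tz":0.5,"spin":0}
    - {"fingers":1,"tx":0,"ty":0,"tz":0,"spin":0}
    - {"fingers":1,"tx":0,"ty":0,"tz":0,"spin":0}
    - {"fingers":1,"tx":0,"ty":0,"tz":0,"spin":0}
    - {"fingers":1,"tx":0,"ty":0,"tz":0,"spin":0}
    - {"fingers":1,"tx":0,"ty":0,"tz":0,"spin":0}
    - {"fingers":1,"tx":0,"ty":0,"tz":0,"spin":0}
    - {"fingers":1,"tx":0,"ty":0,"tz":0,"spin":0}

```text
time: 12.95
eef_pos: [0.5841, 0.245, 0.0634]
eef_rot: [0.706, 0.708, -0.006, -0.009]
force: [-0.4, -0.6, -0.6]
width: 0.0248
```

```bash
python3 -c "
from h import *
s=tool([.5837,.2445,.063])
c=snap('side','d7.png'); cv2.imwrite('pics/d7c.png',cv2.resize(c['frame'][120:200,210:310,::-1],None,fx=8,fy=8,interpolation=2))"
```

```text
t 12.95 p [0.5841 0.245  0.0634] xang 90.19 z [-0.0211  0.0032 -0.9998] F [-0.4 -0.6 -0.6] w 0.0248 j [-0.06  0.7  -0.53  1.68  0.41  0.9  -0.75]
shift mm tool [-0.5 -0.4  0.4]
```

View pics/d7c.png

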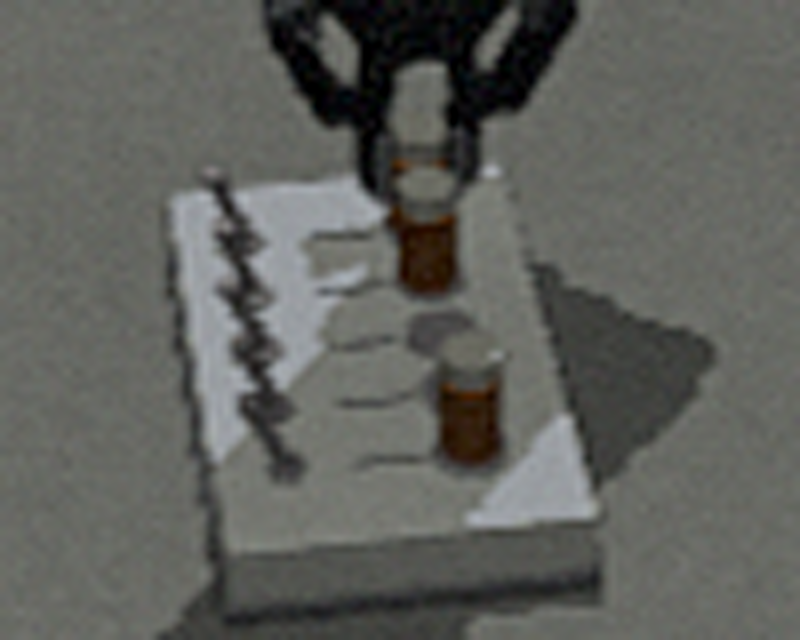

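step_arm:
  commands:
    - {"fingers":1,"tx":-0.3,"ty":0,"tz":0.5,"spin":0}
    - {"fingers":1,"tx":0,"ty":0,"tz":0.4,"spin":0}
    - {"fingers":1,"tx":0,"ty":0,"tz":0,"spin":0}
    - {"fingers":1,"tx":0,"ty":0,"tz":0,"spin":0}
    - {"fingers":1,"tx":0,"ty":0,"tz":0,"spin":0}
    - {"fingers":1,"tx":0,"ty":0,"tz":0,"spin":0}
    - {"fingers":1,"tx":0,"ty":0,"tz":0,"spin":0}
    - {"fingers":1,"tx":0,"ty":0,"tz":0,"spin":0}
    - {"fingers":1,"tx":0,"ty":0,"tz":0,"spin":0}
    - {"fingers":1,"tx":0,"ty":0,"tz":0,"spin":0}

```text
time: 13.83
eef_pos: [0.5843, 0.245, 0.0631]
eef_rot: [0.706, 0.708, -0.006, -0.009]
force: [-0.6, -0.4, 0.8]
width: 0.0247
```

```bash
python3 -c "
from h import *
for i in range(4): s=tool([.5837,.2445,.063]); vision.camera('side')"
```

```text
t 13.83 p [0.5843 0.245  0.0631] xang 90.2 z [-0.0205  0.0036 -0.9998] F [-0.6 -0.4  0.8] w 0.0247 j [-0.06  0.7  -0.53  1.68  0.41  0.9  -0.75]
shift mm tool [-0.5 -0.6  0.1]
t 13.88 p [0.5843 0.245  0.0631] xang 90.2 z [-0.0206  0.0036 -0.9998] F [-0.4 -1.2  1.8] w 0.0253 j [-0.06  0.7  -0.53  1.68  0.41  0.9  -0.75]
shift mm tool [-0.5 -0.6  0.1]
t 13.93 p [0.5843 0.245  0.0631] xang 90.2 z [-0.0205  0.0036 -0.9998] F [-0.2 -0.3  0.2] w 0.0249 j [-0.06  0.7  -0.53  1.68  0.41  0.9  -0.75]
shift mm tool [-0.5 -0.6  0.1]
t 13.98 p [0.5843 0.245  0.0631] xang 90.2 z [-0.0205  0.0036 -0.9998] F [0.1 0.8 0.1] w 0.0247 j [-0.06  0.7  -0.53  1.68  0.41  0.9  -0.75]
shift mm tool [-0.5 -0.6  0.1]
```

step_arm:
  commands:
    - {"fingers":1,"tx":0,"ty":0,"tz":0.8,"spin":0}
    - {"fingers":1,"tx":0,"ty":0,"tz":0.8,"spin":0}
    - {"fingers":1,"tx":0,"ty":0,"tz":0.5,"spin":0}
    - {"fingers":1,"tx":0,"ty":0,"tz":0.5,"spin":0}
    - {"fingers":1,"tx":0,"ty":0,"tz":0.5,"spin":0}
    - {"fingers":1,"tx":0,"ty":0,"tz":0.5,"spin":0}
    - {"fingers":1,"tx":0,"ty":0,"tz":0.5,"spin":0}
    - {"fingers":1,"tx":0,"ty":0,"tz":0.5,"spin":0}
    - {"fingers":1,"tx":0,"ty":0,"tz":0.5,"spin":0}
    - {"fingers":1,"tx":0,"ty":0,"tz":0.5,"spin":0}

```text
time: 14.87
eef_pos: [0.5843, 0.2451, 0.0629]
eef_rot: [0.706, 0.708, -0.006, -0.007]
force: [-5.1, -2.7, 9.9]
width: 0.0251
```

```bash
python3 -c "
from h import *
for i in range(4): s=tool([.5837,.2445,.063]); vision.camera('side')"
```

```text
t 14.87 p [0.5843 0.2451 0.0629] xang 90.19 z [-0.0187  0.0014 -0.9998] F [-5.1 -2.7  9.9] w 0.0251 j [-0.06  0.7  -0.53  1.68  0.41  0.9  -0.76]
shift mm tool [-0.6 -0.6 -0.1]
t 14.92 p [0.5843 0.2451 0.0629] xang 90.19 z [-0.0186  0.0014 -0.9998] F [-4.1 -2.4 10.7] w 0.0247 j [-0.06  0.7  -0.53  1.68  0.41  0.9  -0.76]
shift mm tool [-0.6 -0.6 -0.1]
t 14.97 p [0.5843 0.2451 0.0629] xang 90.19 z [-0.0186  0.0014 -0.9998] F [-3.5 -1.9 10.1] w 0.0246 j [-0.06  0.7  -0.53  1.68  0.41  0.9  -0.76]
shift mm tool [-0.6 -0.6 -0. ]
t 15.02 p [0.5843 0.2451 0.0629] xang 90.19 z [-0.0186  0.0014 -0.9998] F [-3.7 -1.6 10.2] w 0.0247 j [-0.06  0.7  -0.53  1.68  0.41  0.9  -0.76]
shift mm tool [-0.6 -0.6 -0.1]
```

Contact is at TCP z 0.0629 with about 10 N, as expected for the vial's base on the plate at 48 mm. I'll relax the push and open slowly.

step_arm:
  commands:
    - {"fingers":1,"tx":0,"ty":0,"tz":-0.3,"spin":0}
    - {"fingers":1,"tx":0,"ty":0,"tz":0,"spin":0}
    - {"fingers":0.4,"tx":0,"ty":0,"tz":0,"spin":0}
    - {"fingers":0.35,"tx":0,"ty":0,"tz":0,"spin":0}
    - {"fingers":0.3,"tx":0,"ty":0,"tz":0,"spin":0}
    - {"fingers":0.25,"tx":0,"ty":0,"tz":0,"spin":0}
    - {"fingers":0.2,"tx":0,"ty":0,"tz":0,"spin":0}
    - {"fingers":0.1,"tx":0,"ty":0,"tz":0,"spin":0}
    - {"fingers":0,"tx":0,"ty":0,"tz":0,"spin":0}
    - {"fingers":-0.1,"tx":0,"ty":0,"tz":0,"spin":0}

```text
time: 15.9
eef_pos: [0.5843, 0.245, 0.0629]
eef_rot: [0.706, 0.708, -0.006, -0.007]
force: [0.8, 0.2, -0.4]
width: 0.0468
```

```bash
python3 -c "
from h import *
s=tool([.5837,.2445,.2])
c=snap('wrist','w8.png');print(proj(c,[[.5837,.2445,.098]],s))"
```

```text
t 15.9 p [0.5843 0.245  0.0629] xang 90.19 z [-0.0189  0.0013 -0.9998] F [ 0.8  0.2 -0.4] w 0.0468 j [-0.06  0.7  -0.53  1.68  0.41  0.9  -0.75]
shift mm tool [  -0.3   -3.1 -137.1]
[[253.66986219 299.88328532]]
```

View pics/w8.png

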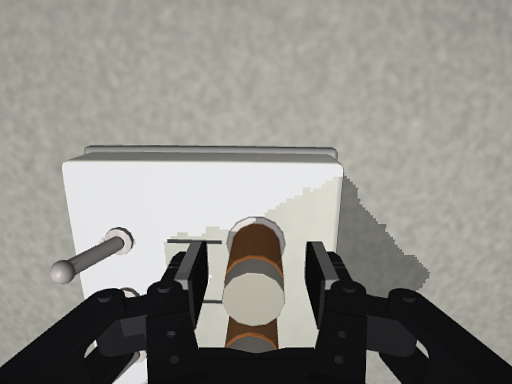

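The vial stands free on plate 0 at (254,297) with open gaps to both pads. I'll go straight up.

step_arm:
  commands:
    - {"fingers":-0.2,"tx":0,"ty":0,"tz":-4,"spin":0}
    - {"fingers":-0.2,"tx":0,"ty":0,"tz":-7,"spin":0}
    - {"fingers":-0.2,"tx":0,"ty":0,"tz":-10,"spin":0}
    - {"fingers":-0.2,"tx":0,"ty":0,"tz":-14,"spin":0}
    - {"fingers":-0.2,"tx":0,"ty":0,"tz":-16,"spin":0}
    - {"fingers":-0.2,"tx":0,"ty":0,"tz":-16,"spin":0}
    - {"fingers":-0.2,"tx":0,"ty":0,"tz":-16,"spin":0}
    - {"fingers":0,"tx":0,"ty":0,"tz":-12,"spin":0}
    - {"fingers":0.5,"tx":0,"ty":0,"tz":-8,"spin":0}
    - {"fingers":1,"tx":0,"ty":0,"tz":-4,"spin":0}

```text
time: 16.78
eef_pos: [0.5865, 0.2455, 0.1832]
eef_rot: [0.706, 0.709, -0.005, -0.007]
force: [-0.5, 0.9, -0.8]
width: 0.0195
```

```bash
python3 -c "
from h import *
s=tool([.455,.21,.18]);np.save('pics/s9.npy',s,allow_pickle=True)
c=snap('wrist','w9.png');print(proj(c,[[.5837,.2445,.098]],s))"
```

```text
t 16.78 p [0.5865 0.2455 0.1832] xang 90.24 z [-0.0161  0.0026 -0.9999] F [-0.5  0.9 -0.8] w 0.0195 j [-0.02  0.56 -0.59  1.6   0.33  1.1  -0.69]
shift mm tool [ -34.9 -131.6    5.3]
[[254.31950737 204.52477014]]
```

View pics/w9.png

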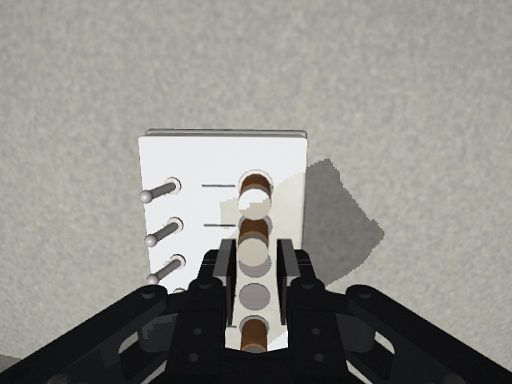

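Vial_a is on plate 0 at (255,204), matching the prediction (254,204.5), and the other vials look untouched. Next I measure the tips.

```bash
python3 -c "
from h import *
s=np.load('pics/s9.npy',allow_pickle=True).item(); c=load('w9.png')
print(unproj(c,[(146.5,197),(151,241),(153,281)],.0813,s))
cv2.imwrite('pics/w9c.png',cv2.resize(c['frame'][170:300,120:260,::-1],None,fx=5,fy=5,interpolation=2))
tool([.455,.248,.18])"
```

```text
[[0.49683379 0.24440847 0.0813    ]
 [0.49695993 0.20591531 0.0813    ]
 [0.49489599 0.16753613 0.0813    ]]
t 16.83 p [0.5867 0.2456 0.1836] xang 90.24 z [-0.0154  0.0029 -0.9999] F [ 0.9 -0.8  1.3] w 0.012 j [-0.02  0.56 -0.59  1.6   0.33  1.1  -0.69]
shift mm tool [   2.9 -131.7    5.6]
```

View pics/w9c.png

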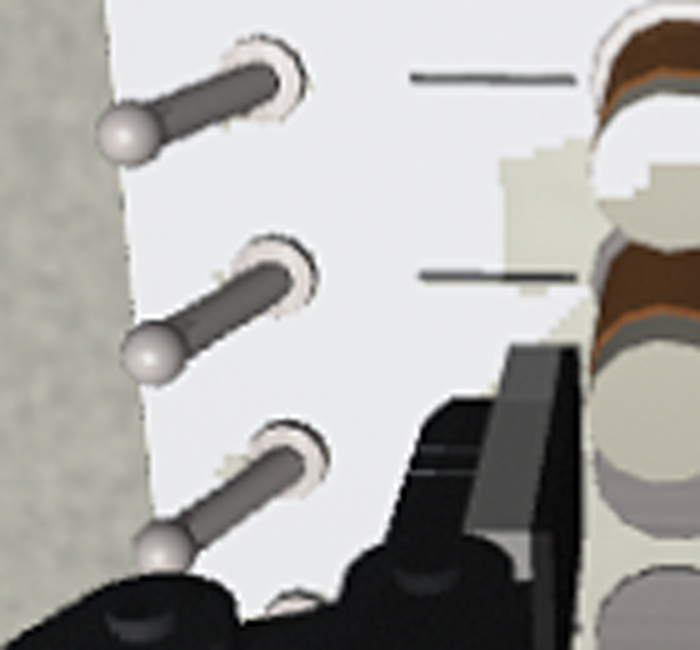

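step_arm:
  commands:
    - {"fingers":1,"tx":0,"ty":-6,"tz":0,"spin":0}
    - {"fingers":1,"tx":0,"ty":-12,"tz":0,"spin":0}
    - {"fingers":1,"tx":0,"ty":-16,"tz":0,"spin":0}
    - {"fingers":1,"tx":0,"ty":-18,"tz":0,"spin":0}
    - {"fingers":1,"tx":0,"ty":-18,"tz":0,"spin":0}
    - {"fingers":1,"tx":0,"ty":-18,"tz":0,"spin":0}
    - {"fingers":1,"tx":0,"ty":-16,"tz":0,"spin":0}
    - {"fingers":1,"tx":0,"ty":-12,"tz":0,"spin":0}
    - {"fingers":1,"tx":0,"ty":-6,"tz":0,"spin":0}
    - {"fingers":1,"tx":0,"ty":0,"tz":0,"spin":0}

```text
time: 17.67
eef_pos: [0.4526, 0.2426, 0.1786]
eef_rot: [0.706, 0.708, -0.01, -0.009]
force: [0.1, 1.5, 0.5]
width: 0.0001
```

```bash
python3 -c "
from h import *
s=tool([.455,.248,.079]);np.save('pics/s10.npy',s,allow_pickle=True)
c=snap('wrist','w10.png')"
```

```text
t 17.67 p [0.4526 0.2426 0.1786] xang 90.23 z [-0.0258 -0.0018 -0.9997] F [0.1 1.5 0.5] w 0.0001 j [ 0.    0.36 -0.66  1.91  0.25  0.98 -0.76]
shift mm tool [ 5.6  4.9 99.5]
```

View pics/w10.png

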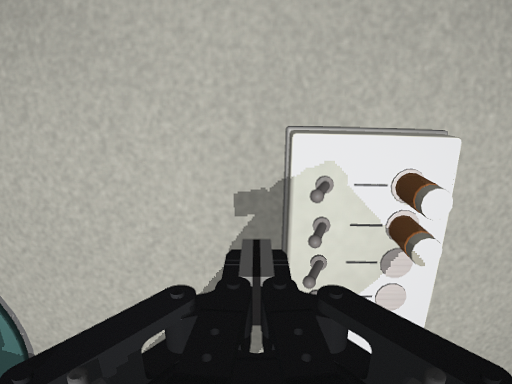

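The wrist view shows the shut fingertips at (256,250), clear to the −x side of the station edge. Toggle 0's ball is at (318,195), with vials on plates 0 and 1 at about (425,200) and (420,245). I'll lower outside toggle 0.

step_arm:
  commands:
    - {"fingers":1,"tx":1,"ty":0,"tz":6,"spin":0}
    - {"fingers":1,"tx":1,"ty":0,"tz":10,"spin":0}
    - {"fingers":1,"tx":1,"ty":0,"tz":14,"spin":0}
    - {"fingers":1,"tx":1,"ty":0,"tz":14,"spin":0}
    - {"fingers":1,"tx":1,"ty":0,"tz":14,"spin":0}
    - {"fingers":1,"tx":1,"ty":0,"tz":14,"spin":0}
    - {"fingers":1,"tx":0,"ty":0,"tz":10,"spin":0}
    - {"fingers":1,"tx":0,"ty":0,"tz":6,"spin":0}
    - {"fingers":1,"tx":0,"ty":0,"tz":2,"spin":0}
    - {"fingers":1,"tx":0,"ty":0,"tz":0,"spin":0}

```text
time: 18.55
eef_pos: [0.4539, 0.2484, 0.0769]
eef_rot: [0.707, 0.707, -0.011, -0.01]
force: [0.4, 0.2, -0.1]
width: -0.0003
```

```bash
python3 -c "
from h import *
s=tool([.500,.248,.079])
c=snap('wrist','w11.png')"
```

```text
t 18.55 p [0.4539 0.2484 0.0769] xang 90.0 z [-2.940e-02 -8.000e-04 -9.996e-01] F [ 0.4  0.2 -0.1] w -0.0003 j [-0.08  0.52 -0.59  1.97  0.37  0.79 -0.87]
shift mm tool [-0.4 46.  -3.5]
```

View pics/w11.png

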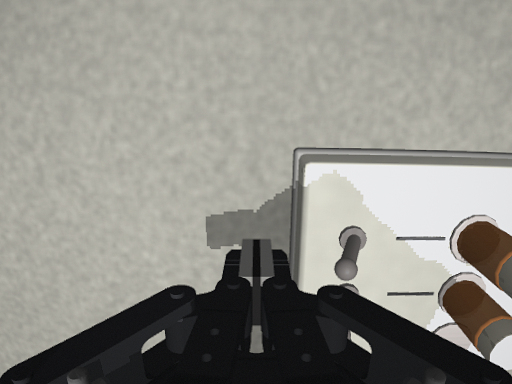

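step_arm:
  commands:
    - {"fingers":1,"tx":0,"ty":5,"tz":-0.5,"spin":0}
    - {"fingers":1,"tx":0,"ty":6,"tz":-0.5,"spin":0}
    - {"fingers":1,"tx":0,"ty":6,"tz":0,"spin":0}
    - {"fingers":1,"tx":0,"ty":6,"tz":0,"spin":0}
    - {"fingers":1,"tx":0,"ty":6,"tz":0,"spin":0}
    - {"fingers":1,"tx":0,"ty":5,"tz":0,"spin":0}
    - {"fingers":1,"tx":0,"ty":4,"tz":0,"spin":0}
    - {"fingers":1,"tx":0,"ty":4,"tz":0,"spin":0}
    - {"fingers":1,"tx":0,"ty":3,"tz":0,"spin":0}
    - {"fingers":1,"tx":0,"ty":0,"tz":0,"spin":0}

```text
time: 19.43
eef_pos: [0.508, 0.2492, 0.0817]
eef_rot: [0.708, 0.706, -0.007, -0.008]
force: [-2.0, 0.5, -0.6]
width: -0.0001
```

```bash
python3 -c "
from h import *
s=tool([.508,.248,.079])
c=snap('wrist','w12.png')"
```

```text
t 19.43 p [0.508  0.2492 0.0817] xang 89.88 z [-0.0219  0.0017 -0.9998] F [-2.   0.5 -0.6] w -0.0001 j [-0.07  0.58 -0.57  1.85  0.38  0.85 -0.82]
shift mm tool [-1.2  0.1  2.7]
```

View pics/w12.png

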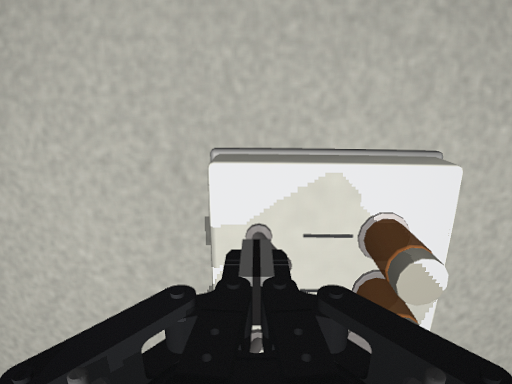

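step_arm:
  commands:
    - {"fingers":1,"tx":-0.2,"ty":2,"tz":1,"spin":0}
    - {"fingers":1,"tx":0,"ty":2,"tz":1,"spin":0}
    - {"fingers":1,"tx":0,"ty":2,"tz":1,"spin":0}
    - {"fingers":1,"tx":0,"ty":2,"tz":0,"spin":0}
    - {"fingers":1,"tx":0,"ty":1.5,"tz":0,"spin":0}
    - {"fingers":1,"tx":0,"ty":1.5,"tz":0,"spin":0}
    - {"fingers":1,"tx":0,"ty":1.5,"tz":0,"spin":0}
    - {"fingers":1,"tx":0,"ty":1.5,"tz":0,"spin":0}
    - {"fingers":1,"tx":0,"ty":1.5,"tz":0,"spin":0}
    - {"fingers":1,"tx":0,"ty":1.5,"tz":0,"spin":0}

```text
time: 20.32
eef_pos: [0.5107, 0.2495, 0.0795]
eef_rot: [0.705, 0.709, -0.02, -0.013]
force: [-13.2, -3.7, 15.1]
width: 0.0001
```

```bash
python3 -c "
from h import *
s=tool([.508,.248,.079])"
```

```text
t 20.32 p [0.5107 0.2495 0.0795] xang 90.32 z [-0.0461 -0.0099 -0.9989] F [-13.2  -3.7  15.1] w 0.0001 j [-0.07  0.6  -0.57  1.82  0.38  0.88 -0.81]
shift mm tool [-1.5 -2.7  0.6]
```

Force rose to 13 N with no further travel, so toggle 0 is at its stop. I'll back off, lift and look.

step_arm:
  commands:
    - {"fingers":1,"tx":0,"ty":-3,"tz":0,"spin":0}
    - {"fingers":1,"tx":0,"ty":-6,"tz":0,"spin":0}
    - {"fingers":1,"tx":0,"ty":-8,"tz":0,"spin":0}
    - {"fingers":1,"tx":0,"ty":-8,"tz":-3,"spin":0}
    - {"fingers":1,"tx":0,"ty":-8,"tz":-6,"spin":0}
    - {"fingers":1,"tx":0,"ty":-8,"tz":-10,"spin":0}
    - {"fingers":1,"tx":0,"ty":-6,"tz":-12,"spin":0}
    - {"fingers":1,"tx":0,"ty":-4,"tz":-12,"spin":0}
    - {"fingers":1,"tx":0,"ty":0,"tz":-8,"spin":0}
    - {"fingers":1,"tx":0,"ty":0,"tz":0,"spin":0}

```text
time: 21.15
eef_pos: [0.4605, 0.2497, 0.138]
eef_rot: [0.705, 0.709, -0.019, -0.011]
force: [0.1, -0.3, 0.6]
width: -0.0001
```

```bash
python3 -c "
from h import *
s=tool([.455,.211,.079]);np.save('pics/s13.npy',s,allow_pickle=True)
c=snap('wrist','w13.png')
print(proj(c,[[.5085,.2445,.0813],[.4957,.2065,.0813],[.4954,.1685,.0813]],s))"
```

```text
t 21.15 p [0.4605 0.2497 0.138 ] xang 90.36 z [-0.0423 -0.0105 -0.9991] F [ 0.1 -0.3  0.6] w -0.0001 j [-0.04  0.45 -0.63  1.9   0.3   0.94 -0.81]
shift mm tool [-38.1  -3.2  59.6]
[[332.83221258 224.51844465]
 [309.86264587 274.67750712]
 [306.07539866 319.42854206]]
```

View pics/w13.png

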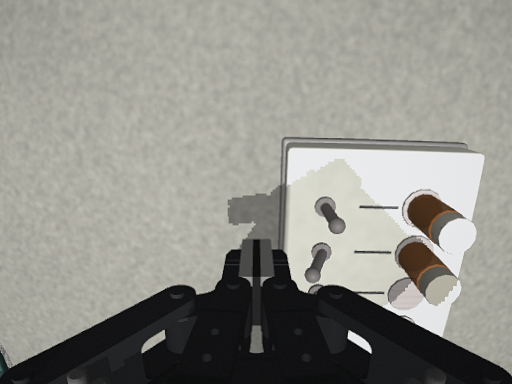

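```bash
python3 -c "
from h import *
s=np.load('pics/s13.npy',allow_pickle=True).item();c=load('w13.png')
for th in (.3,.4): print(proj(c,[[.5532-.045+.034*np.sin(th),.2445,.05+.034*np.cos(th)],[.4957,.2065,.0813]],s))
cv2.imwrite('pics/w13c.png',cv2.resize(c['frame'][180:300,290:400,::-1],None,fx=5,fy=5,interpolation=2))"
```

```text
[[347.98342744 225.47459357]
 [309.86264587 274.67750712]]
[[352.40128375 224.87966877]
 [309.86264587 274.67750712]]
```

View pics/w13c.png

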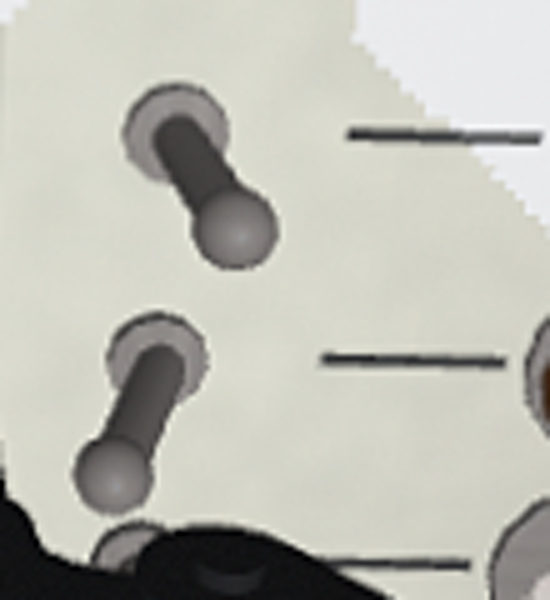

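```bash
python3 -c "
from h import *
s=np.load('pics/s13.npy',allow_pickle=True).item();c=load('w13.png')
print('base',proj(c,[[.5082,.2445,.045],[.5082,.2065,.045]],s))
print(unproj(c,[(325,206.4),(321.4,251.5)],.045,s))
for n in ['scene','side']:
    d=snap(n,n+'13.png'); 
    for th in (-.4,-.2,0,.2,.4): print(n,th,proj(d,[[.5082+.034*np.sin(th),.2445,.05+.034*np.cos(th)]]))
a=load('scene13.png')['frame'];b=load('side13.png')['frame']
cv2.imwrite('pics/a13.png',cv2.resize(a[155:205,260:330,::-1],None,fx=11,fy=11,interpolation=2))
cv2.imwrite('pics/b13.png',cv2.resize(b[135:185,225:295,::-1],None,fx=11,fy=11,interpolation=2))
"
```

```text
base [[323.74940086 206.37724586]
 [320.28685625 251.16800788]]
[[0.50915684 0.2445009  0.045     ]
 [0.50911293 0.20622315 0.045     ]]
scene -0.4 [[308.92057387 164.4474349 ]]
scene -0.2 [[309.96284183 164.78513402]]
scene 0 [[311.02707795 165.47259421]]
scene 0.2 [[312.06963024 166.48470539]]
scene 0.4 [[313.04703673 167.78201256]]
side -0.4 [[235.78781531 142.02610566]]
side -0.2 [[237.65431143 141.35946884]]
side 0 [[239.61774568 141.00206573]]
side 0.2 [[241.59640282 140.968674  ]]
side 0.4 [[243.5080952  141.26001674]]
```

View pics/a13.png

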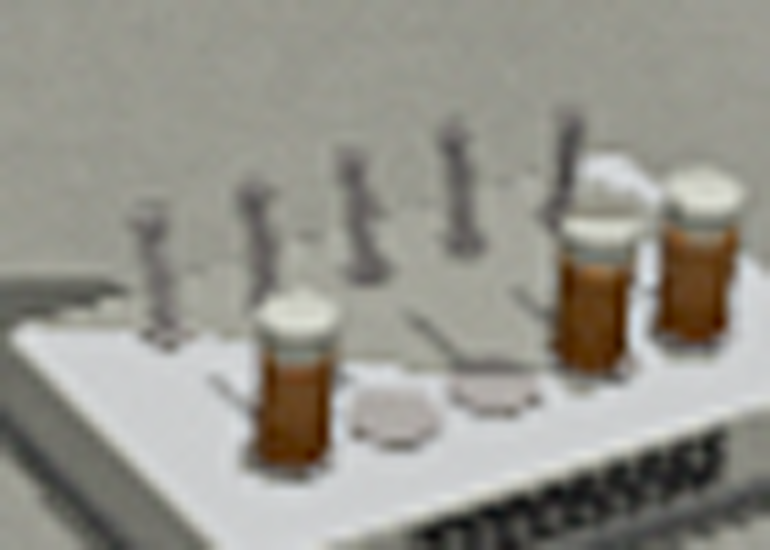

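View pics/b13.png

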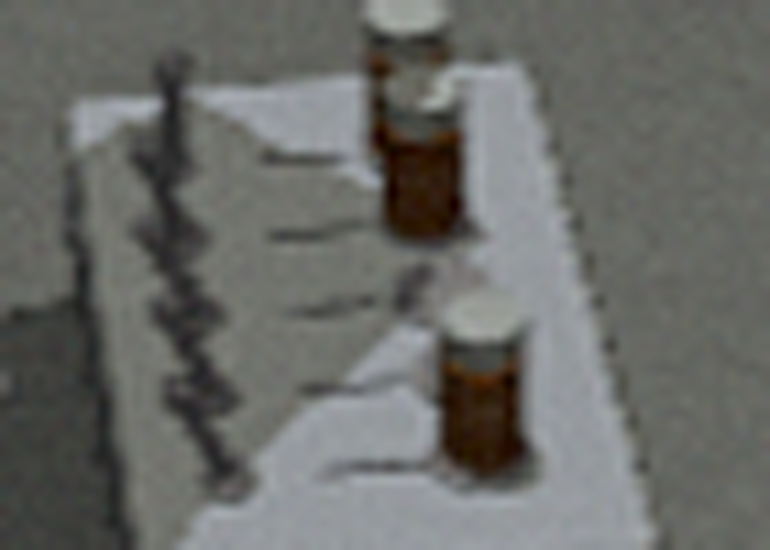

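```bash
python3 -c "
from h import *
c=load('w12.png')
cv2.imwrite('pics/w12c.png',cv2.resize(c['frame'][215:315,200:330,::-1],None,fx=6,fy=6,interpolation=2))"
```

```text
(no output)
```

View pics/w12c.png

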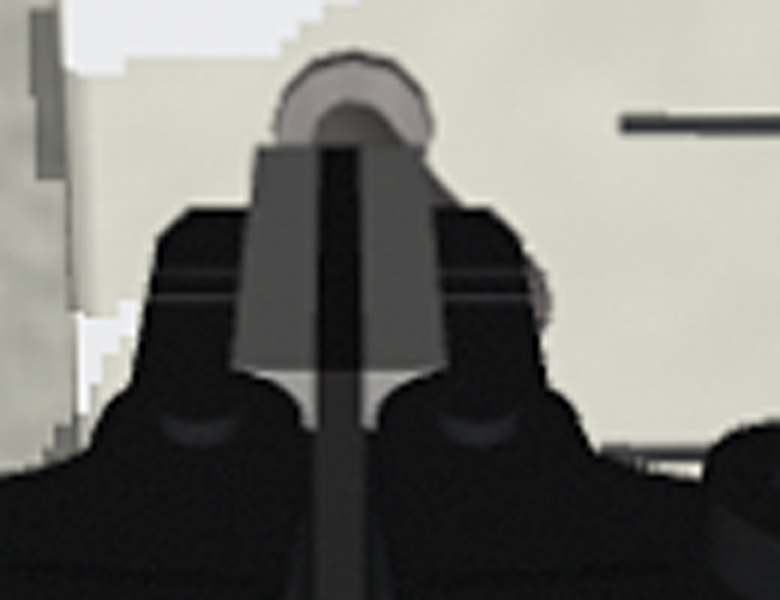

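The scene and side views put tip 0 at about +0.05 to +0.1 rad, so it's only half over. In w12 it was nearly on at about (284,265). The retreat must have dragged it back, because a ledge on the finger was pressing down on the ball (15 N in z). I'll repeat the push with the tip higher (about 83–84 mm) and without lowering.

step_arm:
  commands:
    - {"fingers":1,"tx":0,"ty":0,"tz":5,"spin":0}
    - {"fingers":1,"tx":0,"ty":0,"tz":8,"spin":0}
    - {"fingers":1,"tx":0,"ty":0,"tz":10,"spin":0}
    - {"fingers":1,"tx":0,"ty":0,"tz":10,"spin":0}
    - {"fingers":1,"tx":0,"ty":0,"tz":8,"spin":0}
    - {"fingers":1,"tx":0,"ty":0,"tz":5,"spin":0}
    - {"fingers":1,"tx":0,"ty":0,"tz":2,"spin":0}
    - {"fingers":1,"tx":0,"ty":0,"tz":0,"spin":0}
    - {"fingers":1,"tx":0,"ty":0,"tz":0,"spin":0}
    - {"fingers":1,"tx":0,"ty":0,"tz":0,"spin":0}

```text
time: 22.13
eef_pos: [0.4561, 0.2476, 0.0787]
eef_rot: [0.705, 0.709, -0.023, -0.013]
force: [0.1, -0.3, -0.8]
width: 0.0002
```

```bash
python3 -c "
from h import *
s=tool([.500,.248,.084])"
```

```text
t 22.13 p [0.4561 0.2476 0.0787] xang 90.34 z [-0.0509 -0.013  -0.9986] F [ 0.1 -0.3 -0.8] w 0.0002 j [-0.08  0.53 -0.59  1.94  0.36  0.83 -0.86]
shift mm tool [ 0.  43.6 -7.6]
```

step_arm:
  commands:
    - {"fingers":1,"tx":0,"ty":0,"tz":-4,"spin":0}
    - {"fingers":1,"tx":0,"ty":2,"tz":-2.5,"spin":0}
    - {"fingers":1,"tx":0,"ty":5,"tz":0,"spin":0}
    - {"fingers":1,"tx":0,"ty":6,"tz":0,"spin":0}
    - {"fingers":1,"tx":0,"ty":6,"tz":0,"spin":0}
    - {"fingers":1,"tx":0,"ty":6,"tz":0,"spin":0}
    - {"fingers":1,"tx":0,"ty":5,"tz":0,"spin":0}
    - {"fingers":1,"tx":0,"ty":4,"tz":0,"spin":0}
    - {"fingers":1,"tx":0,"ty":2,"tz":0,"spin":0}
    - {"fingers":1,"tx":0,"ty":0,"tz":0,"spin":0}

```text
time: 22.97
eef_pos: [0.4983, 0.2479, 0.0855]
eef_rot: [0.705, 0.708, -0.021, -0.013]
force: [0.3, -0.2, 0.0]
width: -0.0002
```

```bash
python3 -c "
from h import *
s=tool([.512,.248,.084])"
```

```text
t 22.97 p [0.4983 0.2479 0.0855] xang 90.25 z [-0.0477 -0.0119 -0.9988] F [ 0.3 -0.2  0. ] w -0.0002 j [-0.06  0.57 -0.58  1.85  0.37  0.88 -0.82]
shift mm tool [ 0.  13.7  0.8]
```

step_arm:
  commands:
    - {"fingers":1,"tx":0,"ty":3,"tz":0.5,"spin":0}
    - {"fingers":1,"tx":0,"ty":3,"tz":0.5,"spin":0}
    - {"fingers":1,"tx":0,"ty":3,"tz":0.5,"spin":0}
    - {"fingers":1,"tx":0,"ty":2,"tz":0.5,"spin":0}
    - {"fingers":1,"tx":0,"ty":2,"tz":0,"spin":0}
    - {"fingers":1,"tx":0,"ty":2,"tz":0,"spin":0}
    - {"fingers":1,"tx":0,"ty":1.5,"tz":0,"spin":0}
    - {"fingers":1,"tx":0,"ty":1.5,"tz":0,"spin":0}
    - {"fingers":1,"tx":0,"ty":1.5,"tz":0,"spin":0}
    - {"fingers":1,"tx":0,"ty":1.5,"tz":0,"spin":0}

```text
time: 23.8
eef_pos: [0.5116, 0.2484, 0.0818]
eef_rot: [0.704, 0.71, -0.029, -0.016]
force: [-14.0, -4.3, 14.1]
width: 0.0003
```

```bash
python3 -c "
from h import *
s=tool([.512,.248,.084])
c=snap('wrist','w14.png')
for th in (.3,.4): print(proj(c,[[.5085+.034*np.sin(th),.2445,.05+.034*np.cos(th)]],s))
cv2.imwrite('pics/w14c.png',cv2.resize(c['frame'][215:315,200:330,::-1],None,fx=6,fy=6,interpolation=2))"
```

```text
t 23.8 p [0.5116 0.2484 0.0818] xang 90.53 z [-0.0641 -0.0184 -0.9978] F [-14.   -4.3  14.1] w 0.0003 j [-0.07  0.6  -0.57  1.81  0.37  0.91 -0.8 ]
shift mm tool [-0.5  0.3 -2.2]
[[270.56671483 265.11145529]]
[[277.08065038 264.16633595]]
```

View pics/w14c.png

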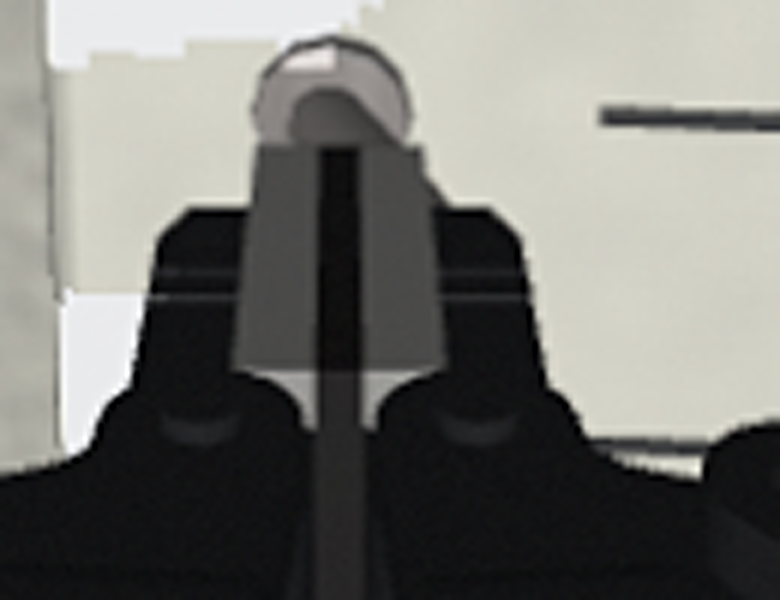

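The push is against the stop again (14 N in x and z), with the contact on the finger's ledge at about 45°. This time I retreat along the contact normal, upwards first, so the ball isn't dragged.

step_arm:
  commands:
    - {"fingers":1,"tx":0,"ty":-1,"tz":-2,"spin":0}
    - {"fingers":1,"tx":0,"ty":-1,"tz":-4,"spin":0}
    - {"fingers":1,"tx":0,"ty":-2,"tz":-8,"spin":0}
    - {"fingers":1,"tx":0,"ty":-6,"tz":-10,"spin":0}
    - {"fingers":1,"tx":0,"ty":-10,"tz":-12,"spin":0}
    - {"fingers":1,"tx":0,"ty":-12,"tz":-12,"spin":0}
    - {"fingers":1,"tx":0,"ty":-12,"tz":-10,"spin":0}
    - {"fingers":1,"tx":0,"ty":-8,"tz":-6,"spin":0}
    - {"fingers":1,"tx":0,"ty":-4,"tz":0,"spin":0}
    - {"fingers":1,"tx":0,"ty":0,"tz":0,"spin":0}

```text
time: 24.68
eef_pos: [0.457, 0.2497, 0.1571]
eef_rot: [0.704, 0.71, -0.028, -0.015]
force: [0.7, 0.5, 0.1]
width: -0.0
```

```bash
cat >> h.py <<'E'
def tips(c,s,on):
    from math import sin,cos
    for i,y in enumerate([.2445,.2065,.1685,.1305,.0925]):
        print(i,*[proj(c,[[.5085+.034*sin(th),y,.05+.034*cos(th)]],s)[0].round(1) for th in ((.2,.3,.4) if i in on else (-.4,-.3))])
E
python3 -c "
from h import *
s=tool([.455,.211,.084]);np.save('pics/s15.npy',s,allow_pickle=True)
c=snap('wrist','w15.png');tips(c,s,[0])
cv2.imwrite('pics/w15c.png',cv2.resize(c['frame'][180:300,250:400,::-1],None,fx=5,fy=5,interpolation=2))"
```

```text
t 24.68 p [0.457  0.2497 0.1571] xang 90.54 z [-0.0613 -0.018  -0.998 ] F [0.7 0.5 0.1] w -0.0 j [-0.03  0.43 -0.64  1.88  0.27  0.99 -0.79]
shift mm tool [-37.4   2.2  73.8]
0 [345.2 215.7] [349.7 215.4] [353.8 214.9]
1 [312.9 261.2] [317.4 262.1]
2 [309.5 303.6] [313.7 304.6]
3 [306.3 341.3] [310.2 342.4]
4 [303.3 374.8] [307. 376.]
```

View pics/w15c.png

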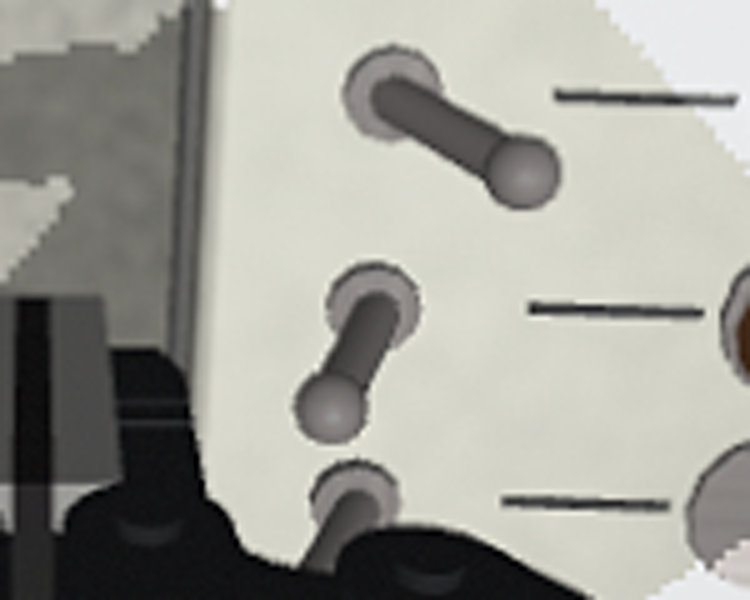

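Tip 0 is at (354.2,214.2), against a prediction of (353.8,214.9) for +0.4 rad, so toggle 0 is fully on. Next is toggle 1.

step_arm:
  commands:
    - {"fingers":1,"tx":-3,"ty":0,"tz":6,"spin":0}
    - {"fingers":1,"tx":-6,"ty":0.5,"tz":9,"spin":0}
    - {"fingers":1,"tx":-7,"ty":0.5,"tz":11,"spin":0}
    - {"fingers":1,"tx":-7,"ty":0.5,"tz":11,"spin":0}
    - {"fingers":1,"tx":-6,"ty":0.5,"tz":11,"spin":0}
    - {"fingers":1,"tx":-4,"ty":0.5,"tz":9,"spin":0}
    - {"fingers":1,"tx":-2,"ty":0.5,"tz":6,"spin":0}
    - {"fingers":1,"tx":0,"ty":0,"tz":2,"spin":0}
    - {"fingers":1,"tx":0,"ty":0,"tz":0,"spin":0}
    - {"fingers":1,"tx":0,"ty":0,"tz":0,"spin":0}

```text
time: 25.57
eef_pos: [0.4567, 0.2077, 0.0813]
eef_rot: [0.705, 0.709, -0.031, -0.018]
force: [-0.3, -0.7, 0.4]
width: -0.0002
```

```bash
python3 -c "
from h import *
s=tool([.500,.210,.085])"
```

```text
t 25.57 p [0.4567 0.2077 0.0813] xang 90.38 z [-0.0685 -0.019  -0.9975] F [-0.3 -0.7  0.4] w -0.0002 j [-0.    0.51 -0.59  1.97  0.35  0.84 -0.78]
shift mm tool [ 1.9 42.9 -6.7]
```

step_arm:
  commands:
    - {"fingers":1,"tx":1,"ty":2,"tz":-3,"spin":0}
    - {"fingers":1,"tx":1,"ty":4,"tz":-2,"spin":0}
    - {"fingers":1,"tx":0,"ty":6,"tz":-0.5,"spin":0}
    - {"fingers":1,"tx":0,"ty":6,"tz":0,"spin":0}
    - {"fingers":1,"tx":0,"ty":6,"tz":0,"spin":0}
    - {"fingers":1,"tx":0,"ty":6,"tz":0,"spin":0}
    - {"fingers":1,"tx":0,"ty":6,"tz":0,"spin":0}
    - {"fingers":1,"tx":0,"ty":4,"tz":0,"spin":0}
    - {"fingers":1,"tx":0,"ty":3,"tz":0,"spin":0}
    - {"fingers":1,"tx":0,"ty":0,"tz":0,"spin":0}

```text
time: 26.4
eef_pos: [0.5091, 0.2119, 0.0892]
eef_rot: [0.705, 0.709, -0.028, -0.015]
force: [-0.9, -0.9, 0.9]
width: -0.0001
```

```bash
python3 -c "
from h import *
s=tool([.512,.210,.084])
c=snap('wrist','w16.png')"
```

```text
t 26.4 p [0.5091 0.2119 0.0892] xang 90.37 z [-0.0606 -0.018  -0.998 ] F [-0.9 -0.9  0.9] w -0.0001 j [-0.    0.56 -0.57  1.85  0.36  0.9  -0.74]
shift mm tool [-1.8  3.2  5. ]
```

View pics/w16.png

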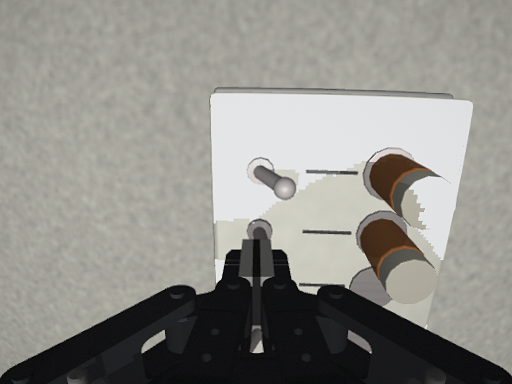

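The tip has risen to 0.089 and is riding on top of ball 1. I'll back off, lower and push again.

step_arm:
  commands:
    - {"fingers":1,"tx":0,"ty":-4,"tz":-2,"spin":0}
    - {"fingers":1,"tx":0,"ty":-8,"tz":0,"spin":0}
    - {"fingers":1,"tx":0,"ty":-10,"tz":0,"spin":0}
    - {"fingers":1,"tx":0,"ty":-10,"tz":0,"spin":0}
    - {"fingers":1,"tx":0,"ty":-6,"tz":2,"spin":0}
    - {"fingers":1,"tx":0,"ty":-2,"tz":3,"spin":0}
    - {"fingers":1,"tx":0,"ty":0,"tz":3,"spin":0}
    - {"fingers":1,"tx":0,"ty":0,"tz":3,"spin":0}
    - {"fingers":1,"tx":0,"ty":0,"tz":0,"spin":0}
    - {"fingers":1,"tx":0,"ty":0,"tz":0,"spin":0}

```text
time: 27.28
eef_pos: [0.4625, 0.2114, 0.081]
eef_rot: [0.704, 0.709, -0.029, -0.016]
force: [0.3, 0.5, 1.5]
width: 0.0001
```

```bash
python3 -c "
from h import *
s=tool([.500,.210,.082])
c=snap('wrist','w17.png');tips(c,s,[0,1])"
```

```text
t 27.28 p [0.4625 0.2114 0.081 ] xang 90.44 z [-0.0624 -0.0187 -0.9979] F [0.3 0.5 1.5] w 0.0001 j [-0.01  0.52 -0.59  1.96  0.35  0.84 -0.78]
shift mm tool [-1.7 37.4 -3.3]
0 [374.8 196.9] [381.6 196.5] [387.7 195.9]
1 [364.9 271.4] [371.2 270.7] [377.  269.6]
2 [317.3 330.3] [323.6 332. ]
3 [311.9 382.1] [317.6 384. ]
4 [307.1 425.1] [312.3 427. ]
```

View pics/w17.png

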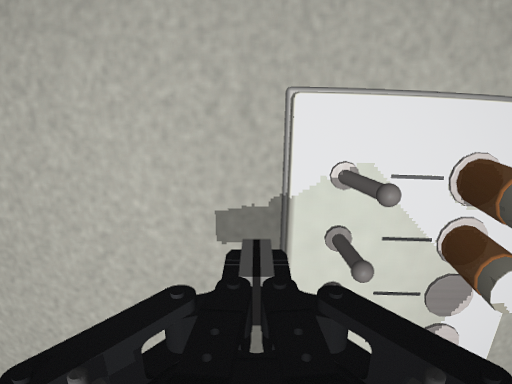

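step_arm:
  commands:
    - {"fingers":1,"tx":0,"ty":4,"tz":0,"spin":0}
    - {"fingers":1,"tx":0,"ty":6,"tz":0,"spin":0}
    - {"fingers":1,"tx":0,"ty":6,"tz":0,"spin":0}
    - {"fingers":1,"tx":0,"ty":6,"tz":0,"spin":0}
    - {"fingers":1,"tx":-0.3,"ty":6,"tz":0,"spin":0}
    - {"fingers":1,"tx":-0.3,"ty":5,"tz":0,"spin":0}
    - {"fingers":1,"tx":-0.3,"ty":4,"tz":0,"spin":0}
    - {"fingers":1,"tx":-0.3,"ty":3,"tz":0,"spin":0}
    - {"fingers":1,"tx":0,"ty":2,"tz":0,"spin":0}
    - {"fingers":1,"tx":0,"ty":1,"tz":0,"spin":0}

```text
time: 28.17
eef_pos: [0.5066, 0.2108, 0.0774]
eef_rot: [0.704, 0.709, -0.032, -0.018]
force: [-14.1, -2.9, 18.1]
width: -0.0001
```

```bash
python3 -c "
from h import *
s=tool([.512,.210,.082])"
```

```text
t 28.17 p [0.5066 0.2108 0.0774] xang 90.47 z [-0.0714 -0.0202 -0.9972] F [-14.1  -2.9  18.1] w -0.0001 j [-0.01  0.58 -0.57  1.85  0.37  0.89 -0.75]
shift mm tool [-1.   5.  -4.9]
```

step_arm:
  commands:
    - {"fingers":1,"tx":0,"ty":0.5,"tz":-2,"spin":0}
    - {"fingers":1,"tx":0,"ty":1.5,"tz":-2,"spin":0}
    - {"fingers":1,"tx":0,"ty":2,"tz":-0.5,"spin":0}
    - {"fingers":1,"tx":0,"ty":2,"tz":0,"spin":0}
    - {"fingers":1,"tx":0,"ty":1.5,"tz":0,"spin":0}
    - {"fingers":1,"tx":0,"ty":-1,"tz":-2,"spin":0}
    - {"fingers":1,"tx":0,"ty":-1,"tz":-5,"spin":0}
    - {"fingers":1,"tx":0,"ty":-4,"tz":-9,"spin":0}
    - {"fingers":1,"tx":0,"ty":-10,"tz":-12,"spin":0}
    - {"fingers":1,"tx":0,"ty":-14,"tz":-12,"spin":0}

```text
time: 29.0
eef_pos: [0.4847, 0.2109, 0.1232]
eef_rot: [0.704, 0.709, -0.038, -0.021]
force: [-0.4, 0.3, -0.0]
width: -0.0004
```

```bash
python3 -c "
from h import *
s=tool([.455,.089,.13]);np.save('pics/s18.npy',s,allow_pickle=True)
c=snap('wrist','w18.png');tips(c,s,[0,1])
cv2.imwrite('pics/w18c.png',cv2.resize(c['frame'][150:300,220:400,::-1],None,fx=4,fy=4,interpolation=2))"
```

```text
t 29.0 p [0.4847 0.2109 0.1232] xang 90.48 z [-0.0832 -0.0232 -0.9963] F [-0.4  0.3 -0. ] w -0.0004 j [ 0.02  0.5  -0.61  1.87  0.31  0.96 -0.72]
shift mm tool [-121.8  -30.9   -1.5]
0 [316.5 172.4] [322.2 172.2] [327.6 171.9]
1 [312.3 233.6] [317.7 233.2] [322.8 232.6]
2 [277.4 284.1] [282.3 285.3]
3 [275.6 330.4] [280.2 331.8]
4 [274.  370.7] [278.3 372.2]
```

View pics/w18c.png

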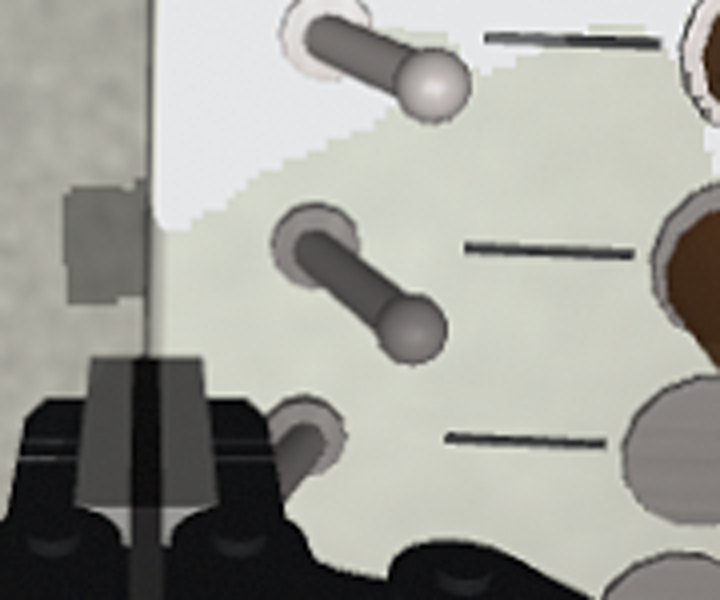

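Tips 0 and 1 are at (328.1,171.5) and (322.6,232.2). The +0.4 rad predictions are (327.6,171.9) and (322.8,232.6), so both are fully on, and toggle 2 is still off. I'll move on to toggle 4, staying high and outside the row.

step_arm:
  commands:
    - {"fingers":1,"tx":0,"ty":-10,"tz":-4,"spin":0}
    - {"fingers":1,"tx":-6,"ty":-10,"tz":-2,"spin":0}
    - {"fingers":1,"tx":-14,"ty":-6,"tz":0,"spin":0}
    - {"fingers":1,"tx":-18,"ty":-2,"tz":0,"spin":0}
    - {"fingers":1,"tx":-20,"ty":0,"tz":0,"spin":0}
    - {"fingers":1,"tx":-20,"ty":0,"tz":0,"spin":0}
    - {"fingers":1,"tx":-18,"ty":0,"tz":0,"spin":0}
    - {"fingers":1,"tx":-12,"ty":0,"tz":0,"spin":0}
    - {"fingers":1,"tx":-6,"ty":0,"tz":0,"spin":0}
    - {"fingers":1,"tx":0,"ty":0,"tz":0,"spin":0}

```text
time: 29.88
eef_pos: [0.4552, 0.0909, 0.1429]
eef_rot: [0.703, 0.71, -0.033, -0.017]
force: [0.3, 0.1, -0.2]
width: -0.0002
```

```bash
python3 -c "
from h import *
s=tool([.457,.089,.084])
c=snap('wrist','w19.png');tips(c,s,[0,1])"
```

```text
t 29.88 p [0.4552 0.0909 0.1429] xang 90.61 z [-0.0703 -0.0228 -0.9973] F [ 0.3  0.1 -0.2] w -0.0002 j [ 0.26  0.35 -0.61  2.02  0.24  0.93 -0.48]
shift mm tool [-0.7  5.9 58.6]
0 [376.9 -47.4] [382.4 -46.5] [387.5 -45.4]
1 [372.3  24.5] [377.7  25. ] [382.7  25.6]
2 [332.2  92.3] [337.9  92.5]
3 [327.7 155.1] [333.1 155.6]
4 [323.3 211.9] [328.4 212.7]
```

View pics/w19.png

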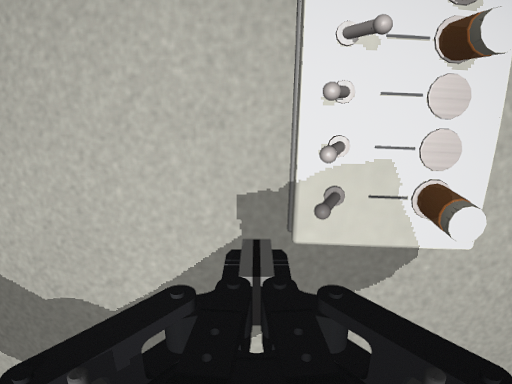

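The view shows toggles 2 and 3 off at (331,91) and (329,154), toggle 1 on at (384,23), and tip 4 off at (322,211) as predicted. I'll lower for toggle 4.

step_arm:
  commands:
    - {"fingers":1,"tx":-0.5,"ty":0,"tz":5,"spin":0}
    - {"fingers":1,"tx":-0.5,"ty":0.5,"tz":8,"spin":0}
    - {"fingers":1,"tx":0,"ty":0.5,"tz":10,"spin":0}
    - {"fingers":1,"tx":0,"ty":0.5,"tz":10,"spin":0}
    - {"fingers":1,"tx":0,"ty":0.5,"tz":8,"spin":0}
    - {"fingers":1,"tx":0,"ty":0.5,"tz":6,"spin":0}
    - {"fingers":1,"tx":0,"ty":0.5,"tz":4,"spin":0}
    - {"fingers":1,"tx":0,"ty":0,"tz":2,"spin":0}
    - {"fingers":1,"tx":0,"ty":0,"tz":0,"spin":0}
    - {"fingers":1,"tx":0,"ty":0,"tz":0,"spin":0}

```text
time: 30.77
eef_pos: [0.4532, 0.0935, 0.0826]
eef_rot: [0.701, 0.712, -0.033, -0.018]
force: [0.4, -0.3, 0.3]
width: 0.0001
```

```bash
python3 -c "
from h import *
s=tool([.500,.089,.083])"
```

```text
t 30.77 p [0.4532 0.0935 0.0826] xang 90.96 z [-0.0727 -0.0212 -0.9971] F [ 0.4 -0.3  0.3] w 0.0001 j [ 0.21  0.44 -0.57  2.06  0.32  0.81 -0.55]
shift mm tool [-5.3 46.6 -3.7]
```

step_arm:
  commands:
    - {"fingers":1,"tx":-2,"ty":4,"tz":-0.3,"spin":0}
    - {"fingers":1,"tx":-2,"ty":6,"tz":-0.3,"spin":0}
    - {"fingers":1,"tx":-1,"ty":6,"tz":-0.3,"spin":0}
    - {"fingers":1,"tx":0,"ty":6,"tz":-0.3,"spin":0}
    - {"fingers":1,"tx":0,"ty":6,"tz":-0.3,"spin":0}
    - {"fingers":1,"tx":0,"ty":6,"tz":-0.3,"spin":0}
    - {"fingers":1,"tx":0,"ty":5,"tz":0,"spin":0}
    - {"fingers":1,"tx":0,"ty":4,"tz":0,"spin":0}
    - {"fingers":1,"tx":0,"ty":3,"tz":0,"spin":0}
    - {"fingers":1,"tx":0,"ty":2,"tz":0,"spin":0}

```text
time: 31.6
eef_pos: [0.5082, 0.0883, 0.0828]
eef_rot: [0.701, 0.712, -0.032, -0.017]
force: [-1.7, 0.1, 0.1]
width: 0.0
```

```bash
python3 -c "
from h import *
s=tool([.512,.089,.082])
c=snap('wrist','w20.png')"
```

```text
t 31.6 p [0.5082 0.0883 0.0828] xang 90.88 z [-0.0698 -0.0215 -0.9973] F [-1.7  0.1  0.1] w 0.0 j [ 0.2   0.52 -0.55  1.93  0.35  0.86 -0.52]
shift mm tool [0.7 3.8 0.5]
```

View pics/w20.png

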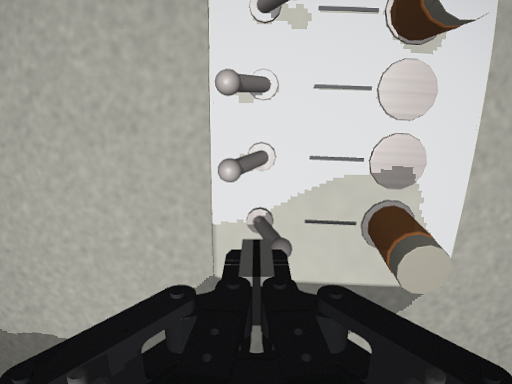

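Toggle 4 is being pushed, with its ball at (283,247). Toggles 2 and 3 are untouched, off at (228,82) and (230,170). I'll push it to its stop, then back off along the normal.

step_arm:
  commands:
    - {"fingers":1,"tx":0,"ty":2,"tz":-0.2,"spin":0}
    - {"fingers":1,"tx":0,"ty":2,"tz":-0.2,"spin":0}
    - {"fingers":1,"tx":0,"ty":2,"tz":0,"spin":0}
    - {"fingers":1,"tx":0,"ty":2,"tz":0,"spin":0}
    - {"fingers":1,"tx":0,"ty":2,"tz":0,"spin":0}
    - {"fingers":1,"tx":0,"ty":2,"tz":0,"spin":0}
    - {"fingers":1,"tx":0,"ty":2,"tz":0,"spin":0}
    - {"fingers":1,"tx":0,"ty":1.5,"tz":0,"spin":0}
    - {"fingers":1,"tx":0,"ty":1.5,"tz":0,"spin":0}
    - {"fingers":1,"tx":0,"ty":1.5,"tz":0,"spin":0}

```text
time: 32.48
eef_pos: [0.5106, 0.0884, 0.0819]
eef_rot: [0.699, 0.713, -0.048, -0.026]
force: [-13.5, -2.2, 16.2]
width: -0.0002
```

```bash
python3 -c "
from h import *
s=tool([.512,.089,.082])"
```

```text
t 32.48 p [0.5106 0.0884 0.0819] xang 91.21 z [-0.1044 -0.0324 -0.994 ] F [-13.5  -2.2  16.2] w -0.0002 j [ 0.19  0.54 -0.54  1.9   0.35  0.91 -0.51]
shift mm tool [ 0.6  1.4 -0.3]
```

step_arm:
  commands:
    - {"fingers":1,"tx":0,"ty":-1,"tz":-2,"spin":0}
    - {"fingers":1,"tx":0,"ty":-1,"tz":-4,"spin":0}
    - {"fingers":1,"tx":0,"ty":-2,"tz":-8,"spin":0}
    - {"fingers":1,"tx":0,"ty":-6,"tz":-12,"spin":0}
    - {"fingers":1,"tx":0,"ty":-10,"tz":-14,"spin":0}
    - {"fingers":1,"tx":0,"ty":-14,"tz":-14,"spin":0}
    - {"fingers":1,"tx":0,"ty":-14,"tz":-14,"spin":0}
    - {"fingers":1,"tx":0,"ty":-8,"tz":-14,"spin":0}
    - {"fingers":1,"tx":0,"ty":-4,"tz":-8,"spin":0}
    - {"fingers":1,"tx":0,"ty":0,"tz":-2,"spin":0}

```text
time: 33.32
eef_pos: [0.4586, 0.0912, 0.1872]
eef_rot: [0.699, 0.713, -0.047, -0.025]
force: [-0.3, 0.1, -0.6]
width: -0.0
```

```bash
python3 -c "
from h import *
s=tool([.512,.089,.082])
c=snap('wrist','w21.png');tips(c,s,[0,1,4])
d=snap('side','d21.png');e=snap('scene','e21.png')
cv2.imwrite('pics/d21c.png',cv2.resize(d['frame'][125:300,200:340,::-1],None,fx=4,fy=4,interpolation=2))
cv2.imwrite('pics/e21c.png',cv2.resize(e['frame'][145:270,150:350,::-1],None,fx=4,fy=4,interpolation=2))"
```

```text
t 33.32 p [0.4586 0.0912 0.1872] xang 91.27 z [-0.1026 -0.0322 -0.9942] F [-0.3  0.1 -0.6] w -0.0 j [ 0.27  0.31 -0.63  1.95  0.2   1.06 -0.43]
shift mm tool [-0.2 63.9 99.1]
0 [362.2 -23.4] [366.9 -22.8] [371.3 -22. ]
1 [357.8  36.1] [362.4  36.5] [366.7  37. ]
2 [324.3  91.8] [329.  92.]
3 [320.4 144.1] [324.8 144.6]
4 [342.5 194.3] [346.6 194.2] [350.4 193.9]
```

View pics/w21.png

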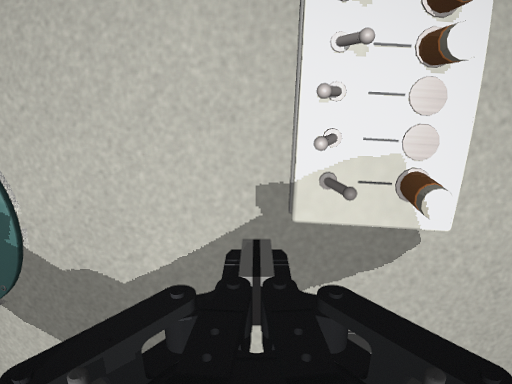

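View pics/d21c.png

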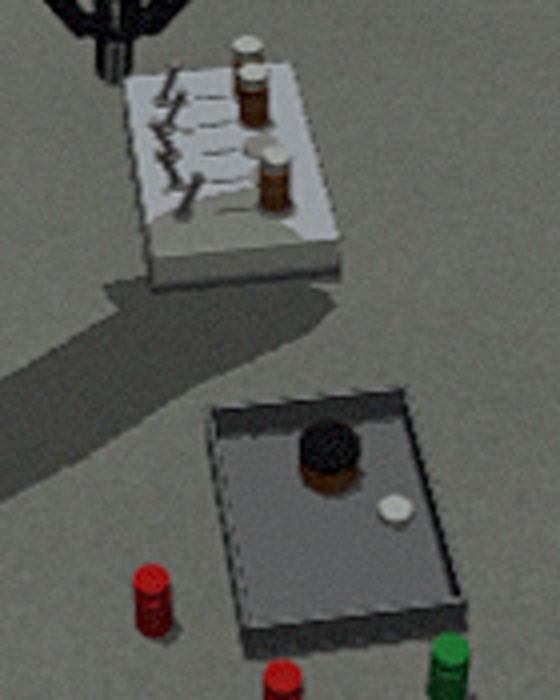

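View pics/e21c.png

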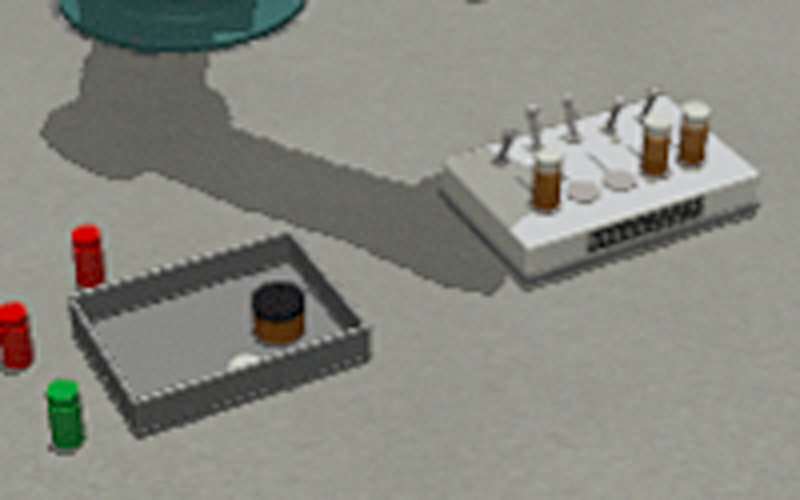

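Tip 4 is at (350,193.5), against (350.4,193.9) for +0.4 rad. The side and scene views show toggles 0, 1 and 4 over towards their plates and 2 and 3 off. All three vials are upright, the jar, cap and look-alikes are in place, and the arm is clear. Handing in.

```bash
python3 -c "
from h import *
A=load('side0.png')['frame'].astype(int);B=load('side13.png')['frame'].astype(int)
print(workorder.sign_off())"
```

```text
the job is handed in; nothing more can be done
None
```

The job is handed in at about 33.5 s of the 56 s allowed. The amber vial from the tub now stands upright on the leftmost plate (place 0), and toggles 0, 1 and 4, the three places with vials, are switched on.

**Last checks**
- **Toggles on:** tips 1 and 4 were within about 2 px of their fully-on positions in the last wrist picture. Tip 0 was mostly out of that frame; it matched in the two closer wrist views, and in the final side view within about 1 px.
- **Toggles off:** 2 and 3 stayed off in every picture.
- **Vial placement:** the vial's cap sat within about 1 px of where a centred vial should appear. Its base met the plate at the expected height, but the contact push reached about 10 N before I eased off and released it.
- **Other items:** in the last pictures, the two standing vials, the jar, the cap and the look-alikes I could see looked unmoved. I judged this by eye, without measuring.

**What went wrong**
- **Toggle 0:** my first push was dragged back to about half-way when I retreated, so I pushed it again.
- **Toggle 1:** it also needed a second push, because the fingers rode over the ball the first time.
- **Push forces:** pushing the toggles against their stops reached about 14 N sideways and 14–18 N vertically, well under the limits.
- **Tool tilt:** the tool ended up leaning by about 6°, which did no harm.

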